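Load a lamp into the bench lamp tester and latch its guard

ROBOT

A 6-joint arm with a two-finger parallel gripper is mounted at the origin on the work surface; the furniture and walls round the work are solid. World frame = base frame: x ahead of the robot, y to its left, z up, the work surface at z = 0. Lengths are in m, angles in rad, forces in N, time in s.
With the tool pointing down it reaches from about 0.3 to 0.875 m from the base axis. Payload 6.4 kg.
Tool frame: the origin (TCP) lies between the finger pads; the fingertips stand 11 mm ahead of it and the grasp point (between the pads) lies 8 mm behind it (ctrl.tcp_to_tips is the y of the fingertips in the tool frame, in m); y points along the fingers, x is the direction in which the jaws open and shut, and the axes are right-handed (so a half turn about y gives the same grasp; the last joint's range is limited). The gripper opens to 85 mm and grips with 20 to 120 N. Pads are 22 mm wide; open, the fingers measure 114 mm over their backs; the gripper's body (76 mm by 85 mm) begins 54 mm behind the grasp point. The pads swing forward as they close: fully open they stand 13 mm farther back than shut.
Start: joints at [0.991, 0.181, 1.607, -0, 1.354, -0.206], TCP at [0.21, 0.535, 0.242] pointing down, gripper open.
Joint ranges: [-2.99, 2.99], [-0.89, 2.07], [0.3, 2.58], [-1.14, 4.28], [0, 2.63], [-3.12, 3.12]. Speed limits (rad/s): [2.57, 2.57, 3.01, 3.14, 3.14, 3.14].

INTERFACE

Orientations are given as a unit quaternion [w, x, y, z].
In Python, from bench import ctrl gives the robot as it stands.
- The arm moves only by the tool apply_moves, never from a script. Its argument "plan" is text: rows parted by semicolons, each of 7 numbers parted by spaces: the shift along the tool's x, y, z each as a share of 0.05 m, from -1 to 1, then the turn, a rotation vector about the tool's x, y, z each as a share of 0.12 rad, from -1 to 1, then the opening, from 0 (shut) to 1 (fully open). In form: dx dy dz wx wy wz claw; .... A call has exactly 5 rows; each row shifts and turns the commanded pose from where the row before left it, along the tool's axes as they then stand; what a row does not reach is not made up. A row lasts 1/10 s, in which the tool goes at most 50 mm and 8.59 degrees, less where a joint would pass 70% of its speed; a pose out of reach is approached as far as the arm can. A call with a number of a shift or a turn outside -1 to 1 is refused whole. A call with a gripper value outside its range is refused whole. The fingers move at their own pace and stop on an object; the grip force is fixed at half the most. Time passes only in rows, so rows that do not move let the fingers close, or fill a call up. It gives the time, the measured TCP pose, the force and the opening at its end, in the units of the state.
- ctrl.get_obs(): the state, without advancing time (a new reading comes with each control period).
- ctrl.camera(name): name is "scene" or "top" or "wrist"; returns the picture (480x640x3 uint8, red, green, blue); there is no depth.
- ctrl.get_calibration(name): a dict with "intrinsics" (3x3 intrinsics, pixels), "k1" (the pictures are not rectified: a ray, as slopes to the right and down, at radius r is drawn at 1 + k1 r^2 times it, then the intrinsics apply), "R" (3x3) and "t" (3): a world point X has camera coordinates R X + t. Camera axes: x right, y down, z forward; pixel columns grow to the right and rows downward; lengths in m; the calibration is good to about 2 mm. A picture is of the moment at which its call begins: read the wrist's pose just before it. get_calibration takes no time and is no camera call; for the wrist camera it gives the pose at the moment of the call.
- ctrl.hand_in(): hands the job in, once; it reports no verdict.
Trained networks look in the newest picture that a camera, given by its name, has taken for a name from the list of things; names that differ only in an ending like _2 or _b are one class to them, and where a whole thing is asked for, a point or a joint stands for the part that bears it (a point fixed in the world has none). Each returns a list of dicts, best first, with "score" (0 to 1); they miss things now and then, are a little off and sometimes report something else, mostly with a low value. They report only what shows in the picture. A call takes as long as a camera call.
- ctrl.recognise(camera, target): "point" ([x, y, z] in m, in world coordinates, good to about 4 mm: the middle of the surface that is visible of it).
The state is a dict: "time_s": time; "q": joint angles; "dq": joint speeds; "joint_efforts": joint torques, N m; "eef_pos": TCP position; "eef_rot": TCP orientation; "wrist_force": force on the tool from outside, world axes, zero at the start; "torque": the same for the moment, N m; "opening": opening from 0.0 (shut) to 1.0 (fully open).
Only numpy, scipy, OpenCV 4.12 (cv2) and the standard library are available. Lean on these libraries where they do the work, as an engineer would, in place of code of your own. Each camera call takes 0.05 s, during which the arm holds its last target.

TASK

Get the loose light bulb ready for its test in the bench lamp tester: slide the clear guard fully open by its bow handle, lay the bulb on its side in the cradle with its metal cap in the brass shoe next to the test head, and push the guard shut until its latch catches with a click and holds it there by itself. Feel for the click and never push the guard harder than about 25 N, for the clear window cracks; leave the other things where they stand.

Things in the scene. Friction and masses are not known exactly. Their poses are not given: they have to be found in the camera images.
- tester: Bench lamp tester, fixed: low grey base 150 (x) by 400 mm (y), top 22 mm above the bench, rails at x = +-62 mm 30 mm high. Origin on the bench on the centre line, 235 mm from the +y end, 165 mm from the -y end. The guard slides along y and closes toward -y, where the grey test head (132 mm wide) stands. Between the rails nothing is over 36 mm high; the cap stop is at y -62 to -67 mm.
- head_top (a point): Middle of the test head's top, 88 mm above the bench; the head reaches from y -163 to -81 mm of the tester. On it sits the latch unit, 128 mm high over the bench: its pawl (x 25 to 47 mm) reaches out to y = -30 mm over 105 mm up, beside where the cap goes down. An ejector pin (x -53 mm, 70 mm up) reaches y -46 mm. The unit sits in slots: where it catches varies by over 10 mm.
- cradle (a point): Where the globe's centre belongs: tester x 0, y +20 mm, 51.5 mm above the bench, axes as the tester's. Two sloping rubber pads (36 mm long, up to 30 mm high, inside x +-26 mm) centre the globe. The bulb lies as it does on the bench, underside 22 mm up, axis along y, its cap toward -y in the V-shaped brass shoe (y -61 to -29 mm). Left too far +y, the closing guard pushes it in.
- guard (a joint): How far the guard is open, m; end stop at 0.175; open it to 0.15 or more to load. It slides with 1 to 3 N. Closing, latch and ejector springs push back near the end, rising to 8 to 14 N some 5 mm before the catch; then the force drops as the roller falls in. Latched it rests anywhere from 0.000 to 0.020; just past that is a rubber buffer, 12 N per mm. Let go unlatched it springs back past 0.022.
- guard_handle (a point): Middle of the guard's black bow handle: round bar 12 mm thick, 68 mm long along the tester's x, 138 mm above the bench, legs at its ends, 28 mm of room below. Push it along y from either side or pinch it from above. It lies at tester x 0, y = 23 mm + opening. The guard is a clear hood, 134 mm wide, 130 mm long (y 95 mm before to 35 mm behind this point), 106 mm high, its closed end toward +y.
- bulb_globe (a point): Centre of the globe of the loose bulb: grasp here, across the bulb. Opal glass lamp lying on its side, 107 mm long, globe 58 mm across, this point 29.5 mm above what it lies on; 50 g. Axes: y level along the bulb from globe to cap, z up. The globe's end is 28 mm behind, the cap's end 79 mm ahead of this point.
- bulb_cap (a point): Point in the bulb's metal cap (26 mm across), 4 mm inside its end: 75 mm from the globe's centre along the bulb's y and 15 mm lower.
- tape_roll: Roll of brown tape lying flat, 103 mm across, 25 mm high; a bystander. Origin at the centre of its underside.
- egg_cup: White egg cup, 49 mm across, 62 mm high; a bystander. Origin at the centre of its underside.

How it is judged:
On the way, in this order (a step that is already met when the one before it is completed fails the run):
1. the guard is slid open (value of joint guard above 0.13 m), for 0.2 s.
2. the bulb lies in the cradle with its cap in the shoe, let go, while the guard is open (value of joint guard above 0.12 m and contact force between the fingers and bulb below 0.1 N and z of bulb_globe in the frame of cradle between -0.006 and 0.006 m and horizontal distance between bulb_globe and cradle below 0.03 m and y of bulb_cap in the frame of cradle below -0.03 m), for 0.3 s.
At the end, for the whole second after the job is handed in: The guard stays shut by its latch alone (open less than 20.5 mm, at rest), and under it the bulb lies in the cradle: globe within 8 mm of the centre line, 6 mm of its height and 24 mm of its place toward the end wall; cap toward the head, within 12 mm of the centre line (value of joint guard below 0.0205 m and velocity of joint guard between -0.005 and 0.005 m/s and x of bulb_globe in the frame of cradle between -0.008 and 0.008 m and y of bulb_globe in the frame of cradle below 0.024 m and z of bulb_globe in the frame of cradle between -0.006 and 0.006 m and y of bulb_cap in the frame of cradle below -0.04 m and x of bulb_cap in the frame of cradle between -0.012 and 0.012 m); the robot touches nothing.
It fails at once if the guard is pushed with more than 25 N (contact force between any of the arm, the fingers and guard above 25 N).
It fails at once if a bystander is shoved more than 40 mm (distance of any of tape_roll, egg_cup from where it was at the start of the episode above 0.04 m).
It also fails if it takes over 72 s, if anything falls off the work surface, if the arm or the gripper's body presses on something with over 40 N, if the wrist force passes 120 N, or if a joint passes its speed limit or range.

## Working session

There is one attempt and no reset: what is moved stays moved. The work goes in short steps, Python scripts to look and compute and a tool call to move; the robot and the scene stay as the last step left them, time stands still between calls to the robot, and variables do not carry over. Pictures are saved under pics/ and viewed, and the job is handed in when it is done.

Besides the shell and the picture viewer there is one more tool, called after "Call:" as name(argument=value, ...), one argument or row to a line, values as JSON. apply_moves: Moves the arm, as the interface text tells. Shift numbers are shares of 0.05 m and turn numbers shares of 0.12 rad, none past 1 either way. Its arguments: {"type":"object","properties":{"plan":{"type":"string"}},"required":["plan"]}

```bash
ls; mkdir -p pics; python3 - <<'E'
from bench import ctrl
import cv2
o=ctrl.get_obs(); print(o, ctrl.tcp_to_tips)
for n in ["scene","top"]:
    cv2.imwrite(f"pics/{n}0.png",ctrl.camera(n)[:,:,::-1])
    c=ctrl.get_calibration(n); print(n,c)
    for t in ["tester","head_top","guard_handle","bulb_globe","bulb_cap","tape_roll","egg_cup"]:
        try:
            r=ctrl.recognise(n,t); print(n,t,[(x['score'],[round(v,4) for v in x['point']]) for x in r][:2])
        except Exception as e: print(t,e)
print(ctrl.get_obs()['time_s'])
E
```

```text
pics
{'time_s': 0.0, 'q': array([ 9.90691801e-01,  1.81538829e-01,  1.60800022e+00,  1.14725571e-05,
        1.35378505e+00, -2.06301312e-01]), 'dq': array([ 0.00058881, -0.00084921,  0.00018341,  0.00083597, -0.00062348,
        0.00112729]), 'joint_efforts': array([ 3.21940743e-04, -4.44883275e+01, -3.51329577e+01, -2.15772411e-04,
        9.30146343e-03, -5.76462909e-06]), 'eef_pos': array([0.20965365, 0.53485277, 0.24138914]), 'eef_rot': array([-0.58396998,  0.58443061,  0.3978166 , -0.39895098]), 'wrist_force': array([0.25207817, 0.30737058, 0.1130619 ]), 'torque': array([ 0.01880137, -0.00471152, -0.00188191]), 'opening': 0.9972862081279257} 0.011
scene {'intrinsics': array([[558.61451131,   0.        , 322.36655402],
       [  0.        , 558.61451131, 240.57411481],
       [  0.        ,   0.        ,   1.        ]]), 'k1': -0.16542048336434542, 'R': array([[ 0.74513818, -0.66687446, -0.00689471],
       [-0.44392169, -0.48825169, -0.75136131],
       [ 0.49769732,  0.56292871, -0.65985502]]), 't': array([-0.4741186 ,  0.24736741,  0.99645024])}
scene tester [(0.69, [0.5198, 
[... 409 characters left out ...]
     , 329.54613744],
       [  0.        , 597.50238085, 238.9076734 ],
       [  0.        ,   0.        ,   1.        ]]), 'k1': -0.20524594689972023, 'R': array([[-0.00902295, -0.99953816, -0.02901821],
       [-0.99183737,  0.01263702, -0.12688162],
       [ 0.12718972,  0.0276365 , -0.99149332]]), 't': array([-0.11341266,  0.50988818,  1.17129725])}
top tester [(0.87, [0.5329, 0.0988, 0.037])]
top head_top [(0.69, [0.5348, 0.1006, 0.0377])]
top guard_handle [(0.92, [0.529, 0.1451, 0.1045])]
top bulb_globe [(0.6, [0.4319, -0.371, 0.047])]
top bulb_cap [(0.83, [0.4278, -0.3748, 0.0482])]
top tape_roll [(0.73, [0.3752, -0.1312, 0.0281])]
top egg_cup [(0.92, [0.6495, -0.2936, 0.0386])]
0.8
```

View pics/scene0.png

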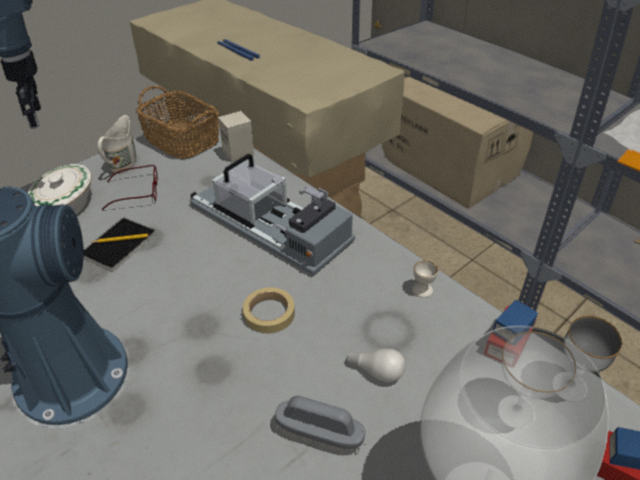

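View pics/top0.png

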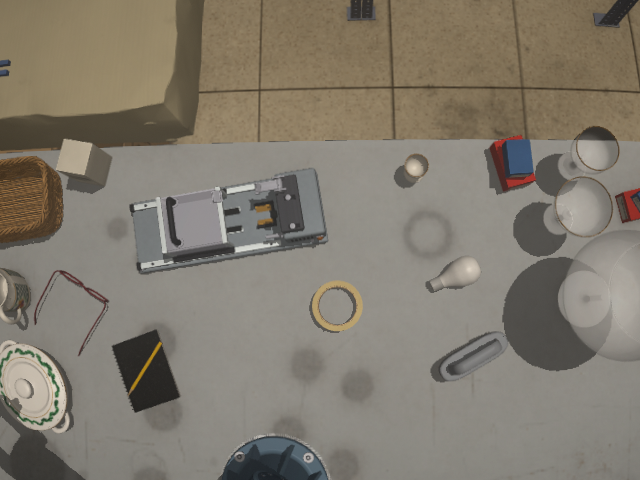

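```bash
cat > h.py <<'E'
import numpy as np, cv2
def p2w(c,uv,z):
    K=c['intrinsics'];k=c['k1'];d=np.array([(uv[0]-K[0,2])/K[0,0],(uv[1]-K[1,2])/K[1,1]])
    s=d.copy()
    for _ in range(30): s=d/(1+k*(s@s))
    r=c['R'].T@np.array([s[0],s[1],1]);o=-c['R'].T@c['t']
    return o+r*(z-o[2])/r[2]
def w2p(c,X):
    x=c['R']@np.array(X,float)+c['t'];s=x[:2]/x[2];s=s*(1+c['k1']*(s@s))
    return np.array([c['intrinsics'][0,0]*s[0]+c['intrinsics'][0,2],c['intrinsics'][1,1]*s[1]+c['intrinsics'][1,2]])
E
python3 - <<'E'
import cv2
a=cv2.imread('pics/top0.png')
cv2.imwrite('pics/top0a.png',cv2.resize(a[160:280,120:340],None,fx=3.6,fy=3.6,interpolation=cv2.INTER_CUBIC))
cv2.imwrite('pics/top0b.png',cv2.resize(a[240:310,410:500],None,fx=8,fy=8,interpolation=cv2.INTER_CUBIC))
b=cv2.imread('pics/scene0.png')
cv2.imwrite('pics/scene0a.png',cv2.resize(b[140:280,180:360],None,fx=4,fy=4,interpolation=cv2.INTER_CUBIC))
E
```

```text
(no output)
```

View pics/top0a.png

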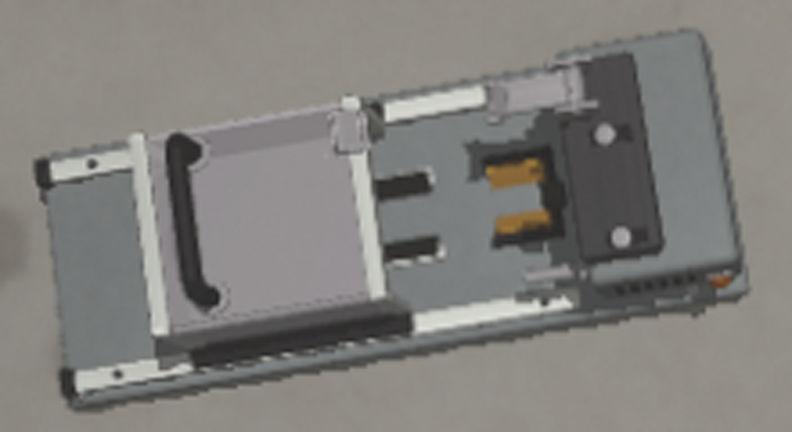

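View pics/top0b.png

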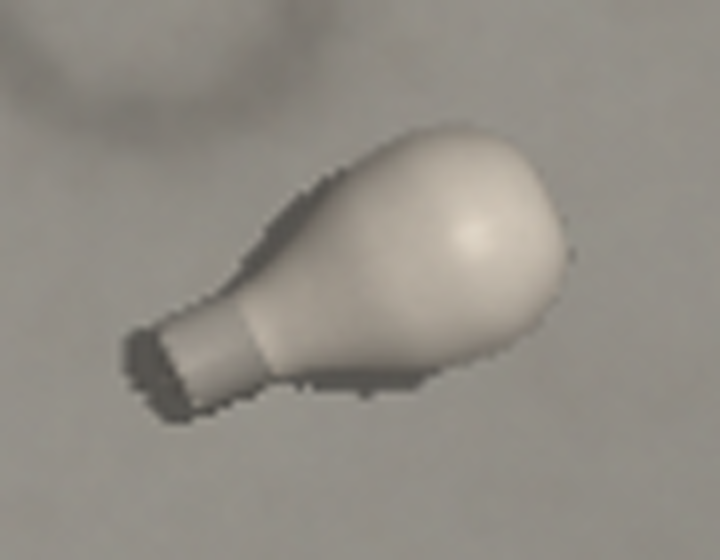

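View pics/scene0a.png

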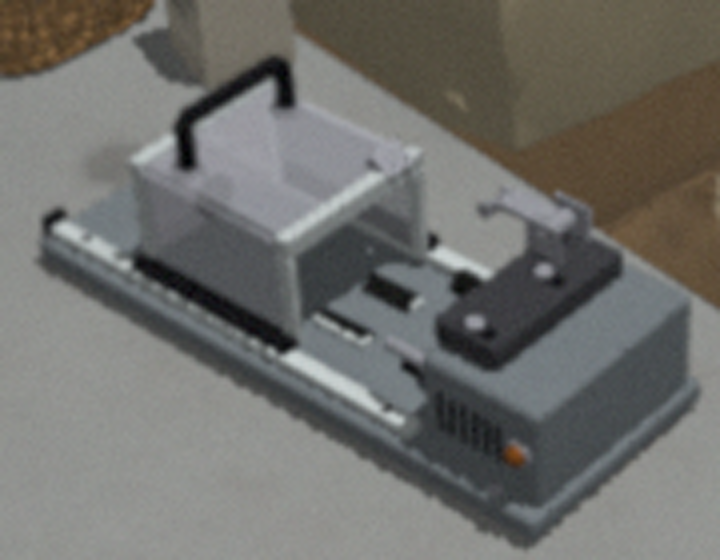

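```bash
cat > fit0.py <<'E'
from bench import ctrl
import numpy as np
from scipy.optimize import least_squares
from h import *
ct,cs=ctrl.get_calibration('top'),ctrl.get_calibration('scene')
T=lambda x,y:((x+.5)/3.6-.5+120,(y+.5)/3.6-.5+160)
S=lambda x,y:((x+.5)/4-.5+180,(y+.5)/4-.5+140)
obs=[(ct,T(38,158),(75,235,22),0),(ct,T(72,406),(-75,235,16),0),(ct,T(748,293),(-75,-165,18),0),(ct,T(703,32),(66,-163,88),0),(ct,T(743,272),(-66,-163,88),0),
(ct,T(592,276),(-66,-81,88),0),
(ct,T(178,140),(32,23,140),1),(ct,T(204,300),(-32,23,140),1),
(cs,S(42,242),(-75,235,22),0),(cs,S(530,525),(-75,-165,22),0),(cs,S(697,390),(75,-165,22),0),(cs,S(690,300),(66,-163,88),0),(cs,S(540,415),(-66,-163,88),0),(cs,S(430,360),(-66,-81,88),0),
(cs,S(183,125),(-32,23,138),1),(cs,S(280,63),(32,23,140),1)]
def f(p,full=False):
    r=[]
    for c,uv,m,o in obs:
        m=np.array(m)/1000.; y=m[1]+o*p[3]
        X=[p[0]+np.cos(p[2])*m[0]-np.sin(p[2])*y,p[1]+np.sin(p[2])*m[0]+np.cos(p[2])*y,m[2]]
        r.append(w2p(c,X)-uv)
    return np.array(r) if full else np.ravel(r)
s=least_squares(f,[.53,.09,-.1,.07],loss='soft_l1'); print(s.x); print(f(s.x,True).round(1))
tz=[(455,240),]
B=lambda x,y:((x+.5)/8-.5+410,(y+.5)/8-.5+240)
# bulb: globe center silhouette, cap
g=p2w(ct,B(470,245),.0295); cap=p2w(ct,B(178,375),.0145); 
print('bulb',g,cap,np.hypot(*(cap-g)[:2]),np.arctan2(*(cap-g)[1::-1]))
print('end',p2w(ct,B(568,235),.0295),p2w(ct,B(178,372),.0145))
E
python3 fit0.py
```

```text
[0.55284316 0.05758354 0.15136709 0.09322482]
[[ 0.6 -0.5]
 [ 0.1  0.8]
 [ 1.3  1.2]
 [ 0.2 -1.3]
 [-0.2 -1.9]
 [-0.4  3.9]
 [ 1.5  4.4]
 [-1.7 -6.9]
 [-1.8 -1. ]
 [ 0.1  0.5]
 [ 1.6 -2.1]
 [ 1.1 -1.1]
 [-0.9  1.8]
 [-3.3 -0.9]
 [ 3.2 -2. ]
 [-1.   0.6]]
bulb [ 0.44182482 -0.39749754  0.0295    ] [ 0.41111173 -0.32465703  0.0145    ] 0.07905082880656056 1.9698247795980068
end [ 0.44393018 -0.4227013   0.0295    ] [ 0.41187099 -0.32467606  0.0145    ]
```

```bash
sed -i 's/(32,23,140)/(37,23,140)/g;s/(-32,23,140)/(-37,23,140)/g;s/(-32,23,138)/(-35,23,140)/' fit0.py; cat >> fit0.py <<'E'
from scipy.spatial.transform import Rotation as Ro
o=ctrl.get_obs();q=o['eef_rot'];print(Ro.from_quat([*q[1:],q[0]]).as_matrix().round(3))
# sphere triangulate
def ray(c,uv):
    a=p2w(c,uv,0);oo=-c['R'].T@c['t'];d=a-oo;return oo,d/np.linalg.norm(d)
o1,d1=ray(ct,(618,297));o2,d2=ray(cs,(514,430))
A=np.stack([d1,-d2],1);l=np.linalg.lstsq(A,o2-o1,rcond=None)[0];print('sphere',o1+l[0]*d1,o2+l[1]*d2, 'rad',60/597*l[0])
print('cams',o1,o2)
E
python3 fit0.py
```

```text
[0.55231239 0.05753546 0.15282389 0.0939747 ]
[[ 0.6 -0. ]
 [ 0.2  1.3]
 [ 1.4  1.3]
 [ 0.1 -1.1]
 [-0.1 -1.7]
 [-0.3  4.2]
 [ 0.9  2.2]
 [-1.7 -3.9]
 [-2.1 -0.8]
 [ 0.1  0.6]
 [ 1.5 -2.1]
 [ 0.9 -1. ]
 [-0.9  1.9]
 [-3.4 -0.8]
 [ 1.7 -2.2]
 [ 0.1 -0.3]]
bulb [ 0.44182482 -0.39749754  0.0295    ] [ 0.41111173 -0.32465703  0.0145    ] 0.07905082880656056 1.9698247795980068
end [ 0.44393018 -0.4227013   0.0295    ] [ 0.41187099 -0.32467606  0.0145    ]
[[ 0.365  0.    -0.931]
 [ 0.931  0.     0.365]
 [ 0.    -1.    -0.   ]]
sphere [ 0.37640782 -0.63998528  0.19135618] [ 0.38794542 -0.6514916   0.19702967] rad 0.11468456759768114
cams [ 0.35572586 -0.15217431  1.2227378 ] [-0.03283498 -0.75633048  0.84010608]
```

```bash
cat > pl.py <<'E'
import sys,numpy as np
from scipy.spatial.transform import Rotation as Ro
TX,TY,TH=.5523,.0575,.153
def t2w(x,y): return np.array([TX+np.cos(TH)*x-np.sin(TH)*y,TY+np.sin(TH)*x+np.cos(TH)*y])
def w2t(X,Y):
    d=np.array([X-TX,Y-TY]);return np.array([np.cos(TH)*d[0]+np.sin(TH)*d[1],-np.sin(TH)*d[0]+np.cos(TH)*d[1]])
def plan(pos,R,tgt,yaw,n,dec=2,direction=None):
    # target R: x=(c,s,0), y=down, z=(-s,c,0)
    Rt=np.array([[np.cos(yaw),0,-np.sin(yaw)],[np.sin(yaw),0,np.cos(yaw)],[0,-1,0]])
    rv=Ro.from_matrix(R.T@Rt).as_rotvec()
    if direction and rv[1]*direction<0 and abs(rv[1])>1.5: rv=rv*(1-2*np.pi/np.linalg.norm(rv))
    p=np.array(pos,float);R=R.copy()
    for i in range(n):
        d=(R.T@(tgt-p))/(n-i)/.05; w=rv/n/.12
        d=np.round(d,dec);w=np.round(w,dec)
        print(' '.join('%g'%v for v in [*d,*w]),end=';\n' if i%5==4 else '; ')
        p=p+R@(d*.05); R=R@Ro.from_rotvec(w*.12).as_matrix()
    print()
    return p,R
def state():
    from bench import ctrl
    o=ctrl.get_obs();q=o['eef_rot'];R=Ro.from_quat([*q[1:],q[0]]).as_matrix()
    print('t',o['time_s'],'pos',o['eef_pos'].round(4),'test',w2t(*o['eef_pos'][:2]).round(4),'yaw',round(np.arctan2(R[1,0],R[0,0]),4),'tilt',R[2].round(3),'F',o['wrist_force'].round(2),'op',round(o['opening'],3),'q',o['q'].round(2))
    return o['eef_pos'],R
E
python3 - <<'E'
from pl import *
p,R=state()
plan(p,R,np.array([*t2w(0,.07),.2]),TH,15)
E
```

```text
t 0.8 pos [0.21   0.5353 0.2423] test [-0.2655  0.5244] yaw 1.197 tilt [ 0. -1. -0.] F [ 0.16 -0.3  -1.08] op 0.998 q [ 0.99  0.18  1.61 -0.    1.35 -0.21]
-0.35 0.06 -0.61 0 0.58 0; -0.3 0.06 -0.63 0 0.58 0; -0.26 0.06 -0.65 0 0.58 0; -0.21 0.06 -0.67 0 0.58 0; -0.16 0.06 -0.68 0 0.58 0;
-0.12 0.05 -0.69 0 0.58 0; -0.07 0.06 -0.7 0 0.58 0; -0.02 0.05 -0.7 0 0.58 0; 0.03 0.06 -0.7 0 0.58 0; 0.08 0.05 -0.7 0 0.58 0;
0.13 0.06 -0.69 0 0.58 0; 0.17 0.05 -0.68 0 0.58 0; 0.22 0.06 -0.67 0 0.58 0; 0.27 0.05 -0.65 0 0.58 0; 0.31 0.06 -0.63 0 0.58 0;
```

Call:
apply_moves(
  plan="-0.35 0.06 -0.61 0 0.58 0 0; -0.3 0.06 -0.63 0 0.58 0 0; -0.26 0.06 -0.65 0 0.58 0 0; -0.21 0.06 -0.67 0 0.58 0 0; -0.16 0.06 -0.68 0 0.58 0 0",
)

```text
time_s: 1.3
eef_pos: [0.321, 0.3983, 0.2273]
eef_rot: [0.645, -0.645, -0.291, 0.29]
wrist_force: [0.1, 0.1, 0.3]
opening: 0.142
```

Call:
apply_moves(
  plan="-0.12 0.05 -0.69 0 0.58 0 0; -0.07 0.06 -0.7 0 0.58 0 0; -0.02 0.05 -0.7 0 0.58 0 0; 0.03 0.06 -0.7 0 0.58 0 0; 0.08 0.05 -0.7 0 0.58 0 0",
)

```text
time_s: 1.8
eef_pos: [0.4315, 0.2618, 0.2138]
eef_rot: [0.685, -0.685, -0.174, 0.174]
wrist_force: [0.7, 0.1, -0.2]
opening: 0.004
```

Call:
apply_moves(
  plan="0.13 0.06 -0.69 0 0.58 0 0; 0.17 0.05 -0.68 0 0.58 0 0; 0.22 0.06 -0.67 0 0.58 0 0; 0.27 0.05 -0.65 0 0.58 0 0; 0.31 0.06 -0.63 0 0.58 0 0",
)

```text
time_s: 2.3
eef_pos: [0.5423, 0.1253, 0.1999]
eef_rot: [0.705, -0.705, -0.053, 0.053]
wrist_force: [0.6, -0.1, -0.4]
opening: 0.001
```

```bash
python3 - <<'E'
from pl import *
from h import *
from bench import ctrl
p,R=state()
c=ctrl.get_calibration('wrist');a=ctrl.camera('wrist');cv2.imwrite('pics/w1.png',a[:,:,::-1])
a=ctrl.camera('top');cv2.imwrite('pics/top1.png',a[:,:,::-1])
print(-c['R'].T@c['t'],c['R'])
for y in (.117,): print(w2p(c,[*t2w(0,y),.138]),w2p(c,[*t2w(-.034,y),.138]),w2p(c,[*t2w(.034,y),.138]))
E
```

```text
t 2.3 pos [0.5423 0.1253 0.1999] test [0.0005 0.0686] yaw 0.15 tilt [ 0. -1.  0.] F [ 0.59 -0.12 -0.42] op 0.001 q [ 0.01  0.18  1.7   0.    1.26 -0.14]
[0.53232446 0.19660067 0.33098084] [[ 9.88634190e-01  1.50340488e-01  4.19999900e-04]
 [ 1.44067167e-01 -9.48172250e-01  2.83220824e-01]
 [ 4.29777892e-02 -2.79941282e-01 -9.59054633e-01]]
[316.51274442 177.1397259 ] [256.56809595 177.34507448] [376.48039185 177.07522126]
```

View pics/w1.png

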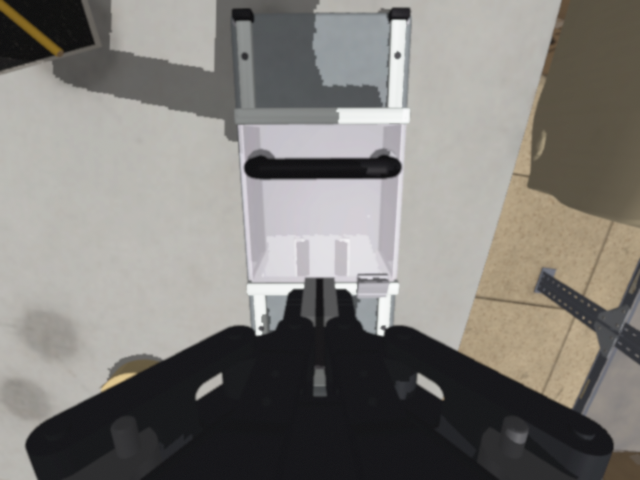

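```bash
python3 - <<'E'
from pl import *
from h import *
from bench import ctrl
c=ctrl.get_calibration('wrist')
from scipy.optimize import least_squares
obs=[((243,14),(-62,231,33),0),((399,14),(62,231,33),0),((323,168),(0,23,140),1),((246,167),(-40,23,138),1),((401,167),(40,23,138),1)]
# guard rear frame at handle+35 z.106 top
obs+=[((236,109),(-67,58,106),1),((410,108),(67,58,106),1),((247,289),(-67,-72,106),1),((399,288),(67,-72,106),1)]
def f(p,full=0):
    r=[]
    for uv,m,o in obs:
        m=np.array(m)/1000;y=m[1]+o*p[3]
        r.append(w2p(c,[p[0]+np.cos(p[2])*m[0]-np.sin(p[2])*y,p[1]+np.sin(p[2])*m[0]+np.cos(p[2])*y,m[2]])-uv)
    return np.array(r) if full else np.ravel(r)
s=least_squares(f,[TX,TY,TH,.094],loss='soft_l1');print(s.x,f(s.x,1).round(1))
E
```

```text
[0.55689969 0.05634282 0.15008568 0.09903637] [[ -1.    0.1]
 [  1.8  -0.1]
 [ -0.1  -0.3]
 [  5.6   0.6]
 [ -7.    0.3]
 [-20.5  -2.5]
 [ 19.1  -1.8]
 [-16.2   5.9]
 [ 14.5   6.5]]
```

Call:
apply_moves(
  plan="0 0.5 0.1 0 0 0 0; 0 0.5 0 0 0 0 0; 0 0.34 0 0 0 0 0; 0 0 0.06 0 0 0 0; 0 0 0 0 0 0 0",
)

```text
time_s: 2.9
eef_pos: [0.54, 0.1353, 0.1331]
eef_rot: [0.705, -0.705, -0.054, 0.055]
wrist_force: [0.6, 0.1, 1.3]
opening: 0.002
```

```bash
sed -i 's/^TX,TY,TH=.*/TX,TY,TH=.5555,.0567,.151/' pl.py; python3 -c "
from pl import *
state()"
```

```text
t 2.9 pos [0.54   0.1353 0.1331] test [-0.0035  0.08  ] yaw 0.154 tilt [-0. -1.  0.] F [0.62 0.09 1.3 ] op 0.002 q [ 0.03  0.26  1.74  0.    1.13 -0.12]
```

Call:
apply_moves(
  plan="0.06 0 0.1 0 0 0 0; 0 0 0.1 0 0 0 0; 0 0 0.1 0 0 0 0; 0 0 0.08 0 0 0 0; 0 0 0.08 0 0 0 0",
)

```text
time_s: 3.4
eef_pos: [0.5396, 0.1582, 0.133]
eef_rot: [-0.705, 0.705, 0.054, -0.054]
wrist_force: [-0.0, 0.0, 0.1]
opening: -0.002
```

Call:
apply_moves(
  plan="0 0 0.08 0 0 0 0; 0 0 0.08 0 0 0 0; 0 0 0.08 0 0 0 0; 0 0 0.08 0 0 0 0; 0 0 0.08 0 0 0 0",
)

```text
time_s: 3.9
eef_pos: [0.5366, 0.1777, 0.1328]
eef_rot: [-0.705, 0.705, 0.054, -0.054]
wrist_force: [-0.9, -1.5, 0.3]
opening: 0.003
```

Call:
apply_moves(
  plan="0 0 0.1 0 0 0 0; 0 0 0.12 0 0 0 0; 0 0 0.14 0 0 0 0; 0 0 0.14 0 0 0 0; 0 0 0.14 0 0 0 0",
)

```text
time_s: 4.4
eef_pos: [0.5316, 0.2098, 0.1328]
eef_rot: [0.705, -0.705, -0.054, 0.054]
wrist_force: [-0.6, -2.2, 0.5]
opening: -0.004
```

Call:
apply_moves(
  plan="0 0 0.12 0 0 0 0; 0 0 0.1 0 0 0 0; 0 0 0.06 0 0 0 0; 0 0 0.02 0 0 0 0; 0 0 0 0 0 0 0",
)

```text
time_s: 4.9
eef_pos: [0.5295, 0.2242, 0.1327]
eef_rot: [0.705, -0.705, -0.054, 0.054]
wrist_force: [0.3, -0.1, 0.7]
opening: 0.001
```

```bash
python3 - <<'E'
from pl import *
from h import *
from bench import ctrl
p,R=state()
c=ctrl.get_calibration('wrist');a=ctrl.camera('wrist');cv2.imwrite('pics/w2.png',a[:,:,::-1])
a=ctrl.camera('top');cv2.imwrite('pics/top2.png',a[:,:,::-1])
E
```

```text
t 4.9 pos [0.5295 0.2242 0.1327] test [-0.0005  0.1695] yaw 0.153 tilt [ 0. -1.  0.] F [ 0.26 -0.08  0.68] op 0.001 q [0.19 0.3  1.7  0.   1.14 0.04]
```

View pics/w2.png

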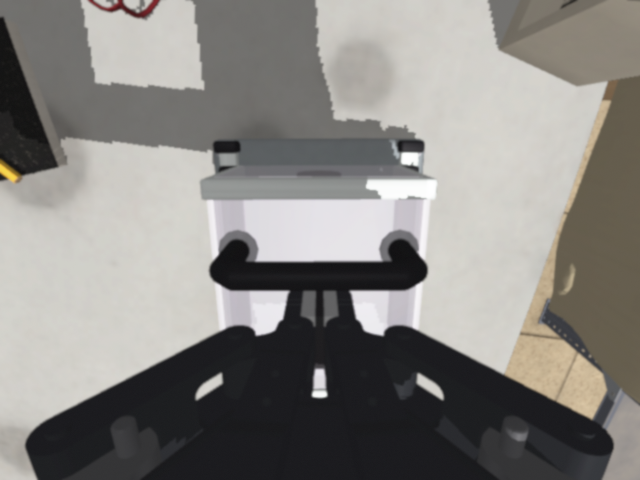

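View pics/top2.png

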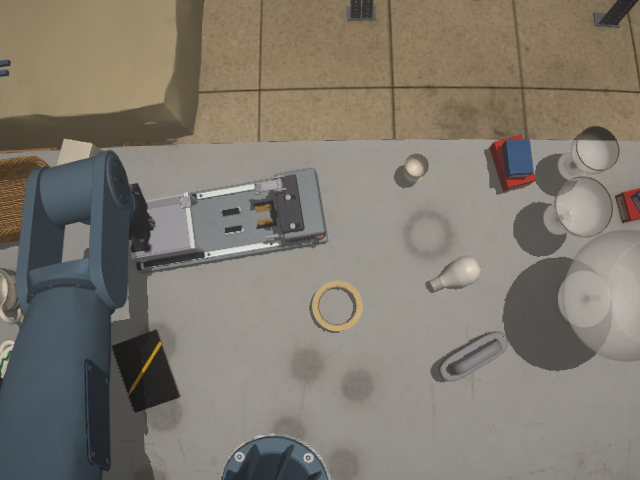

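```bash
python3 - <<'E'
from pl import *
from h import *
from bench import ctrl
c=ctrl.get_calibration('wrist')
for uv,z in [((319,274),.14),((213,272),.138),((425,271),.138),((227,146),.03),((411,146),.03)]: print(w2t(*p2w(c,uv,z)[:2]))
E
```

```text
[0.00023661 0.18809573]
[-0.04241688  0.18792483]
[0.04284961 0.18859055]
[-0.06173259  0.23354878]
[0.06189843 0.23388758]
```

```bash
python3 - <<'E'
from pl import *
p,R=state()
p=p+R@(np.array([0,-.75*2,-.6])*.05)  # lift rows
plan(p,R,np.array([.44,-.39,.21]),-2.74,25,direction=1)
E
```

```text
t 5.0 pos [0.5296 0.2239 0.1328] test [-0.0005  0.1692] yaw 0.1528 tilt [ 0. -1.  0.] F [-0.37 -0.44 -0.42] op 0.001 q [0.19 0.3  1.7  0.   1.14 0.04]
-0.15 -0 -0.45 -0 0.96 -0; -0.09 -0 -0.46 -0 0.96 -0; -0.04 -0 -0.47 -0 0.96 -0; 0.02 -0 -0.47 -0 0.96 -0; 0.07 -0 -0.47 -0 0.96 -0;
0.12 -0 -0.46 -0 0.96 -0; 0.18 -0 -0.44 -0 0.96 -0; 0.22 -0 -0.42 -0 0.96 -0; 0.27 -0 -0.39 -0 0.96 -0; 0.31 -0 -0.35 -0 0.96 -0;
0.35 -0 -0.32 -0 0.96 -0; 0.39 -0 -0.27 -0 0.96 -0; 0.42 -0 -0.23 -0 0.96 -0; 0.44 -0 -0.18 -0 0.96 -0; 0.46 -0 -0.13 -0 0.96 -0;
0.47 -0 -0.07 -0 0.96 -0; 0.47 -0.01 -0.02 -0 0.96 -0; 0.47 -0 0.04 -0 0.96 -0; 0.46 -0.01 0.09 -0 0.96 -0; 0.45 -0 0.14 -0 0.96 -0;
0.43 -0.01 0.19 -0 0.96 -0; 0.41 -0 0.24 -0 0.96 -0; 0.38 -0.01 0.29 -0 0.96 -0; 0.34 -0 0.33 -0 0.96 -0; 0.3 -0.01 0.37 -0 0.96 -0;
```

Call:
apply_moves(
  plan="0 0 -0.1 0 0 0 0; 0 -0.5 -0.2 0 0 0 0; 0 -0.5 -0.3 0 0 0 0; 0 -0.5 0 0 0 0 1; 0 0 0 0 0 0 1",
)

```text
time_s: 5.5
eef_pos: [0.5367, 0.1938, 0.212]
eef_rot: [0.705, -0.705, -0.056, 0.051]
wrist_force: [0.4, 0.1, 0.0]
opening: 0.328
```

Call:
apply_moves(
  plan="-0.15 0 -0.45 0 0.96 0 1; -0.09 0 -0.46 0 0.96 0 1; -0.04 0 -0.47 0 0.96 0 1; 0.02 0 -0.47 0 0.96 0 1; 0.07 0 -0.47 0 0.96 0 1",
)

```text
time_s: 6.0
eef_pos: [0.5147, 0.0767, 0.2069]
eef_rot: [-0.691, 0.691, -0.15, 0.15]
wrist_force: [0.5, 0.2, -0.2]
opening: 0.998
```

Call:
apply_moves(
  plan="0.12 0 -0.46 0 0.96 0 1; 0.18 0 -0.44 0 0.96 0 1; 0.22 0 -0.42 0 0.96 0 1; 0.27 0 -0.39 0 0.96 0 1; 0.31 0 -0.35 0 0.96 0 1",
)

```text
time_s: 6.5
eef_pos: [0.4956, -0.04, 0.207]
eef_rot: [-0.62, 0.62, -0.341, 0.34]
wrist_force: [1.3, -0.5, -0.7]
opening: 0.999
```

Call:
apply_moves(
  plan="0.35 0 -0.32 0 0.96 0 1; 0.39 0 -0.27 0 0.96 0 1; 0.42 0 -0.23 0 0.96 0 1; 0.44 0 -0.18 0 0.96 0 1; 0.46 0 -0.13 0 0.96 0 1",
)

```text
time_s: 7.0
eef_pos: [0.4765, -0.1574, 0.207]
eef_rot: [0.498, -0.498, 0.503, -0.502]
wrist_force: [0.6, -0.2, 0.5]
opening: 1.002
```

Call:
apply_moves(
  plan="0.47 0 -0.07 0 0.96 0 1; 0.47 0 -0.02 0 0.96 0 1; 0.47 0 0.04 0 0.96 0 1; 0.46 0 0.09 0 0.96 0 1; 0.45 0 0.14 0 0.96 0 1",
)

```text
time_s: 7.5
eef_pos: [0.4581, -0.2738, 0.2069]
eef_rot: [0.334, -0.335, 0.623, -0.623]
wrist_force: [0.4, -0.2, -0.2]
opening: 0.998
```

Call:
apply_moves(
  plan="0.43 0 0.19 0 0.96 0 1; 0.41 0 0.24 0 0.96 0 1; 0.38 0 0.29 0 0.96 0 1; 0.34 0 0.33 0 0.96 0 1; 0.3 0 0.37 0 0.96 0 1",
)

```text
time_s: 8.0
eef_pos: [0.4393, -0.3909, 0.2068]
eef_rot: [0.144, -0.144, 0.693, -0.692]
wrist_force: [-0.4, 0.3, -0.1]
opening: 1.001
```

```bash
python3 - <<'E'
from pl import *
from h import *
from bench import ctrl
p,R=state()
a=ctrl.camera('wrist');cv2.imwrite('pics/w3.png',a[:,:,::-1])
a=ctrl.camera('top');cv2.imwrite('pics/top3.png',a[:,:,::-1])
E
```

```text
t 8.0 pos [ 0.4393 -0.3909  0.2068] test [-0.1822 -0.425 ] yaw -2.732 tilt [ 0.    -1.    -0.001] F [-0.37  0.3  -0.14] op 1.001 q [-0.93  0.24  1.61  0.    1.29  1.8 ]
```

View pics/w3.png

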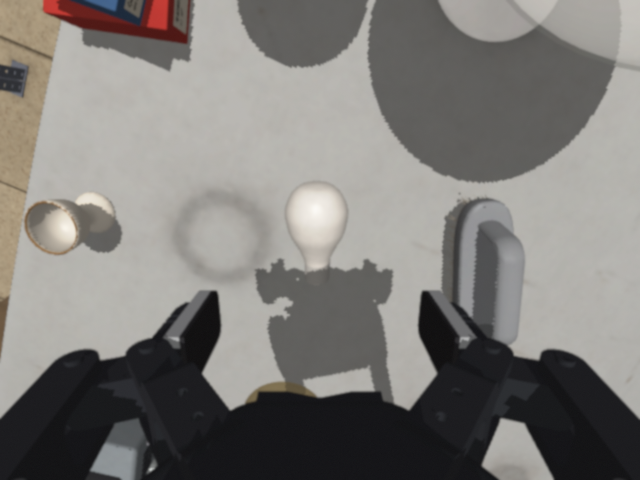

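View pics/top3.png

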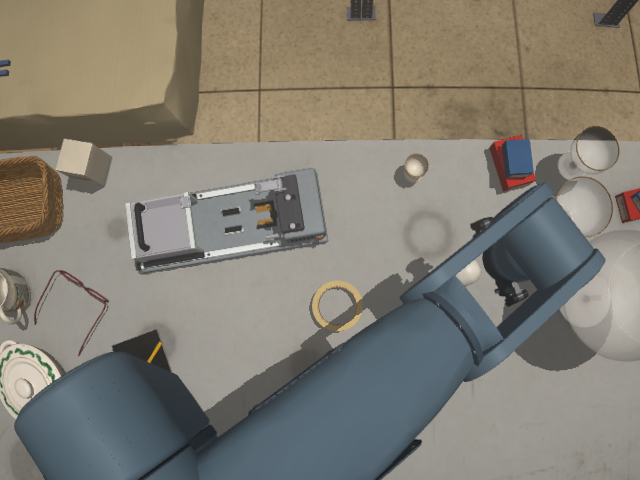

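```bash
python3 - <<'E'
from pl import *
from h import *
from bench import ctrl
a=cv2.imread('pics/w3.png');cv2.imwrite('pics/w3a.png',cv2.resize(a[170:300,260:380],None,fx=5,fy=5,interpolation=cv2.INTER_CUBIC))
c=ctrl.get_calibration('wrist')
p,R=state()
g=p2w(c,(316.8,212.5),.0295);e=p2w(c,(316.5,283),.0145)
print(g,e,'yaw',np.arctan2(e[1]-g[1],e[0]-g[0]),np.hypot(*(e-g)[:2]))
print('tool frame',R.T@(g-p),R.T@(e-p))
E
```

```text
t 8.1 pos [ 0.4389 -0.3927  0.2069] test [-0.1829 -0.4267] yaw -2.7321 tilt [ 0.001 -1.     0.   ] F [ 0.36  0.36 -0.54] op 1.002 q [-0.93  0.24  1.61 -0.    1.29  1.8 ]
[ 0.442155   -0.39331617  0.0295    ] [ 0.41134813 -0.32113502  0.0145    ] yaw 1.9741900444015583 0.07848045375215933
tool frame [-0.00285859  0.1773838   0.00188771] [-0.00334706  0.1923779  -0.07659235]
```

View pics/w3a.png

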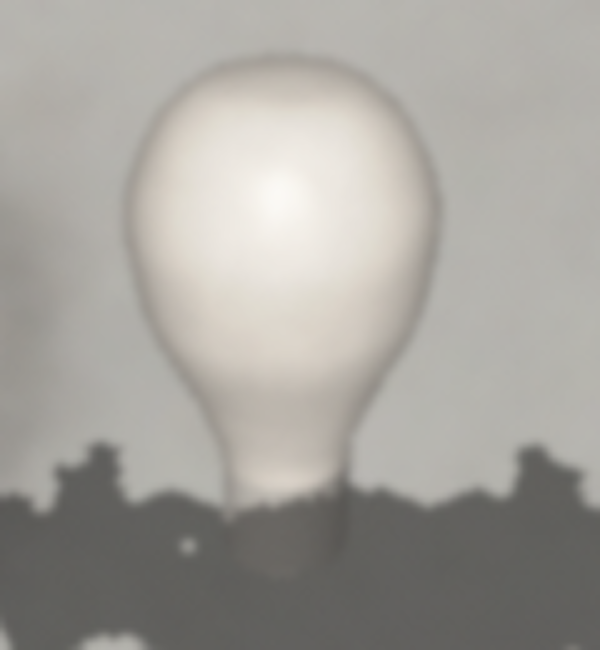

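```bash
python3 - <<'E'
from pl import *
from h import *
from bench import ctrl
a=cv2.imread('pics/w3.png');cv2.imwrite('pics/w3b.png',cv2.resize(a[270:370,140:280],None,fx=5,fy=5,interpolation=cv2.INTER_CUBIC))
a=cv2.imread('pics/w1.png');cv2.imwrite('pics/w1b.png',cv2.resize(a[260:360,250:390],None,fx=5,fy=5,interpolation=cv2.INTER_CUBIC))
c=ctrl.get_calibration('wrist')
p,R=state()
for x in (0,-.0425):
  for y in (.011,.004,-.002,-.008):
    print(x,y,[w2p(c,p+R@np.array([x,y,z])).round(1) for z in (-.011,.011)])
E
```

```text
t 8.1 pos [ 0.4389 -0.3927  0.2069] test [-0.1829 -0.4267] yaw -2.7321 tilt [ 0.001 -1.     0.   ] F [ 0.36  0.36 -0.54] op 1.002 q [-0.93  0.24  1.61 -0.    1.29  1.8 ]
0 0.011 [array([320.6, 317.5]), array([320.7, 274.5])]
0 0.004 [array([320.7, 325.5]), array([320.8, 280.9])]
0 -0.002 [array([320.7, 332.9]), array([320.8, 286.9])]
0 -0.008 [array([320.8, 340.9]), array([320.9, 293.4])]
-0.0425 0.011 [array([230.9, 317.2]), array([227.2, 274.3])]
-0.0425 0.004 [array([227.1, 325.1]), array([223.1, 280.7])]
-0.0425 -0.002 [array([223.6, 332.5]), array([219.2, 286.6])]
-0.0425 -0.008 [array([219.8, 340.5]), array([215. , 293.1])]
```

View pics/w3b.png

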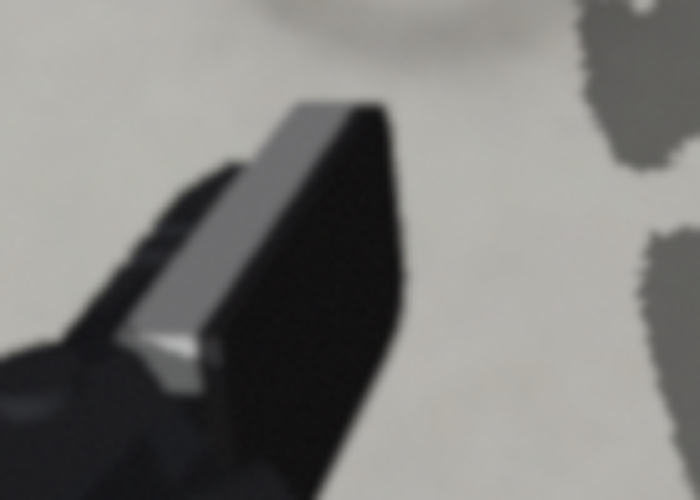

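View pics/w1b.png

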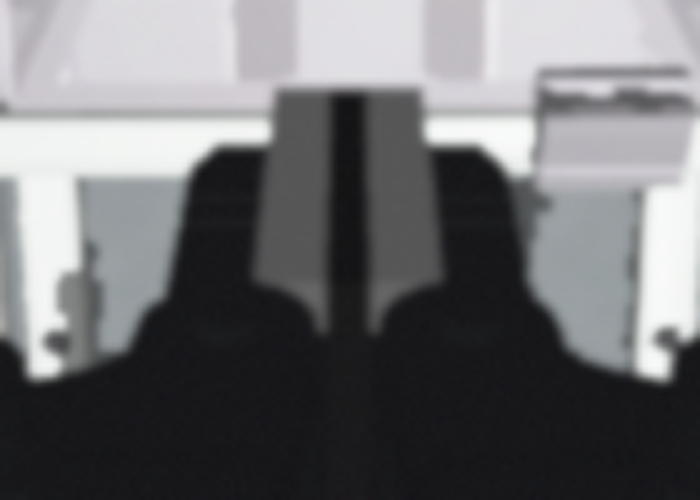

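Call:
apply_moves(
  plan="-0.06 0.8 0.04 0 0 0 1; 0 0.8 0 0 0 0 1; 0 0.8 0 0 0 0 1; 0 0.6 0 0 0 0 1; 0 0.3 0 0 0 0 1",
)

```text
time_s: 8.6
eef_pos: [0.442, -0.388, 0.039]
eef_rot: [0.145, -0.147, 0.694, -0.69]
wrist_force: [-0.8, 0.1, 0.7]
opening: 0.998
```

```bash
python3 - <<'E'
from pl import *
from h import *
from bench import ctrl
p,R=state()
a=ctrl.camera('wrist');cv2.imwrite('pics/w4.png',a[:,:,::-1])
E
```

```text
t 8.6 pos [ 0.442 -0.388  0.039] test [-0.1791 -0.4225] yaw -2.7253 tilt [ 0.001 -1.    -0.006] F [-0.85  0.09  0.7 ] op 0.998 q [-0.92  0.47  1.69  0.    0.99  1.8 ]
```

View pics/w4.png

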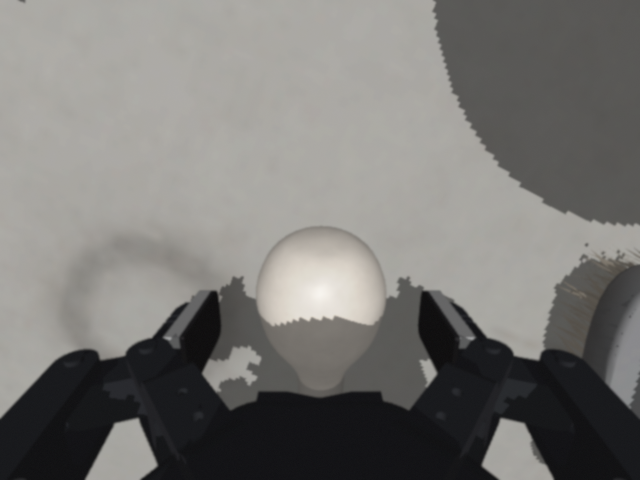

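Call:
apply_moves(
  plan="0 0 0 0 0 0 1; 0 0 0 0 0 0 1; 0 0 0 0 0 0 1; 0 0 0 0 0 0 1; 0 0 0 0 0 0 1",
)

```text
time_s: 9.15
eef_pos: [0.444, -0.3913, 0.0439]
eef_rot: [-0.146, 0.145, -0.691, 0.693]
wrist_force: [0.2, -0.9, 0.0]
opening: 1.001
```

```bash
python3 - <<'E'
from pl import *
from h import *
from bench import ctrl
p,R=state()
c=ctrl.get_calibration('wrist')
a=ctrl.camera('wrist');cv2.imwrite('pics/w5.png',a[:,:,::-1])
# fit sphere center by contour of globe: left, right, top
from scipy.optimize import least_squares
print(R.T@(np.array([.4422,-.3933,.0295])-p))
# circle silhouette edge rays
a=a.astype(float)
print(c['R']@p+c['t'])
E
```

```text
t 9.15 pos [ 0.444  -0.3913  0.0439] test [-0.1776 -0.4261] yaw -2.7269 tilt [-0.    -1.     0.002] F [ 0.22 -0.9   0.02] op 1.001 q [-0.92  0.46  1.69  0.    0.99  1.8 ]
[0.00244632 0.01436772 0.00109456]
[0.0006481  0.03211688 0.14612911]
```

View pics/w5.png

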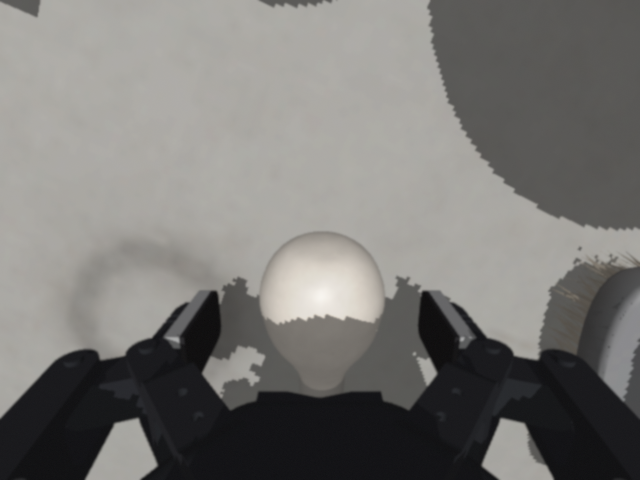

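```bash
python3 - <<'E'
from pl import *
from h import *
from bench import ctrl
p,R=state()
c=ctrl.get_calibration('wrist')
from scipy.optimize import least_squares
def rayd(uv):
    o=-c['R'].T@c['t'];d=p2w(c,uv,0)-o;return o,d/np.linalg.norm(d)
pts=[(260,293),(384,293),(322,231),(276,251),(368,251)]
def f(s):
    r=[]
    for uv in pts:
        o,d=rayd(uv);v=np.array([s[0],s[1],.0295])-o
        r.append(np.linalg.norm(np.cross(v,d))-s[2])
    return np.array(r)*1000
s=least_squares(f,[.442,-.393,.029]);print(s.x,s.fun.round(2));print(R.T@(np.array([s.x[0],s.x[1],.0295])-p))
E
```

```text
t 9.2 pos [ 0.4438 -0.3911  0.0436] test [-0.1778 -0.4259] yaw -2.7269 tilt [-0.    -1.     0.001] F [-0.16  0.67 -0.24] op 0.998 q [-0.92  0.46  1.69 -0.    0.99  1.8 ]
[ 0.44358488 -0.39218433  0.02879223] [-0.03 -0.04 -0.14  0.1   0.12]
[0.00064653 0.01405481 0.00085212]
```

Centred within 1 mm. Lower by 26.5 mm and close.

Call:
apply_moves(
  plan="0 0.25 0.02 0 0 0 1; 0 0.28 0 0 0 0 1; 0 0 0 0 0 0 1; 0 0 0 0 0 0 0.5; 0 0 0 0 0 0 0.5",
)

```text
time_s: 9.7
eef_pos: [0.444, -0.3917, 0.0161]
eef_rot: [0.145, -0.146, 0.692, -0.692]
wrist_force: [-1.7, -1.2, 0.4]
opening: 0.692
```

Call:
apply_moves(
  plan="0 0 0 0 0 0 0.4; 0 0 0 0 0 0 0.3; 0 0 0 0 0 0 0.3; 0 0 0 0 0 0 0.3; 0 0 0 0 0 0 0.3",
)

```text
time_s: 10.2
eef_pos: [0.4443, -0.3922, 0.0168]
eef_rot: [-0.146, 0.145, -0.692, 0.692]
wrist_force: [-0.0, -1.5, 2.6]
opening: 0.649
```

Call:
apply_moves(
  plan="0 -0.1 0 0 0 0 0.3; 0 -0.2 0 0 0 0 0.3; 0 -0.3 0 0 0 0 0.3; 0 0 0 0 0 0 0.3; 0 0 0 0 0 0 0.3",
)

```text
time_s: 10.7
eef_pos: [0.4444, -0.3922, 0.0474]
eef_rot: [-0.146, 0.145, -0.691, 0.693]
wrist_force: [0.2, 0.4, -0.5]
opening: 0.649
```

```bash
python3 - <<'E'
from pl import *
from h import *
from bench import ctrl
p,R=state()
a=ctrl.camera('wrist');cv2.imwrite('pics/w6.png',a[:,:,::-1])
a=ctrl.camera('scene');cv2.imwrite('pics/s6.png',cv2.resize(a[280:480,280:560],None,fx=2.8,fy=2.8)[:,:,::-1])
E
```

```text
t 10.7 pos [ 0.4444 -0.3922  0.0474] test [-0.1774 -0.4271] yaw -2.7269 tilt [-0.    -1.     0.002] F [ 0.22  0.42 -0.53] op 0.649 q [-0.92  0.46  1.68 -0.    1.    1.8 ]
```

View pics/w6.png

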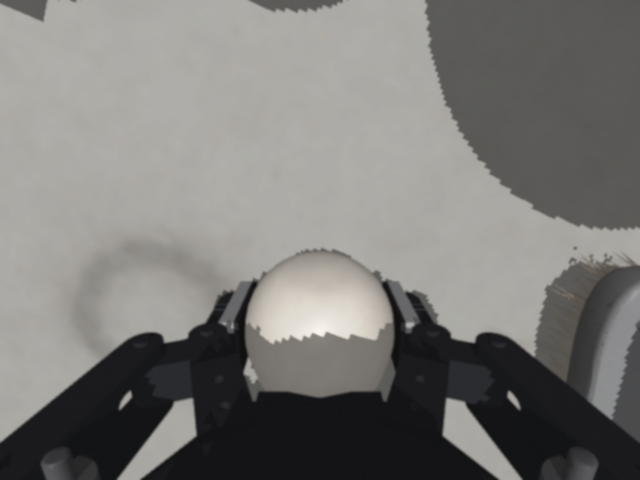

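View pics/s6.png

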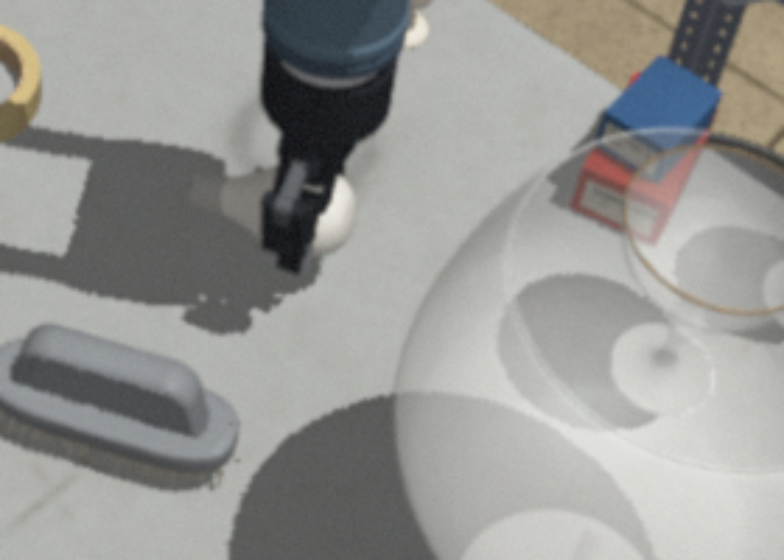

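```bash
python3 - <<'E'
from pl import *
p,R=state()
p=p+np.array([0,0,.15]) 
plan(p,R,np.array([*t2w(0,.026),.2]),TH,30)
E
```

```text
t 10.8 pos [ 0.4438 -0.3915  0.0462] test [-0.1778 -0.4263] yaw -2.727 tilt [ 0. -1. -0.] F [ 0.01  0.08 -0.73] op 0.653 q [-0.92  0.46  1.69  0.    1.    1.8 ]
-0.19 -0 -0.26 0 -0.8 -0; -0.22 -0 -0.24 0 -0.8 -0; -0.24 -0 -0.22 0 -0.8 -0; -0.26 -0 -0.19 0 -0.8 -0; -0.28 -0 -0.17 0 -0.8 -0;
-0.29 -0 -0.14 0 -0.8 -0; -0.3 -0 -0.11 0 -0.8 -0; -0.31 -0 -0.08 0 -0.8 -0; -0.32 -0 -0.05 0 -0.8 -0; -0.32 -0 -0.02 0 -0.8 -0;
-0.32 -0 0.01 0 -0.8 -0; -0.32 -0 0.04 0 -0.8 -0; -0.32 -0 0.07 0 -0.8 -0; -0.31 -0 0.1 0 -0.8 -0; -0.3 -0 0.13 0 -0.8 -0;
-0.28 -0 0.16 0 -0.8 -0; -0.27 -0.01 0.18 0 -0.8 -0; -0.25 -0 0.21 0 -0.8 -0; -0.23 -0.01 0.23 0 -0.8 -0; -0.2 -0 0.25 0 -0.8 -0;
-0.18 -0.01 0.27 0 -0.8 -0; -0.15 -0 0.29 0 -0.8 -0; -0.13 -0.01 0.3 0 -0.8 -0; -0.1 -0 0.31 0 -0.8 -0; -0.06 -0.01 0.32 0 -0.8 -0;
-0.03 -0 0.32 0 -0.8 -0; -0 -0.01 0.32 0 -0.8 -0; 0.03 -0 0.33 0 -0.8 -0; 0.05 -0.01 0.32 0 -0.8 -0; 0.09 -0 0.31 0 -0.8 -0;
```

Call:
apply_moves(
  plan="0 -0.4 0 0 0 0 0.3; 0 -0.8 0 0 0 0 0.3; 0 -0.8 0 0 0 0 0.3; 0 -0.7 0 0 0 0 0.3; 0 -0.3 0 0 0 0 0.3",
)

```text
time_s: 11.3
eef_pos: [0.4449, -0.3929, 0.1998]
eef_rot: [-0.146, 0.145, -0.69, 0.694]
wrist_force: [0.6, -0.5, -0.1]
opening: 0.647
```

Call:
apply_moves(
  plan="-0.19 0 -0.26 0 -0.8 0 0.3; -0.22 0 -0.24 0 -0.8 0 0.3; -0.24 0 -0.22 0 -0.8 0 0.3; -0.26 0 -0.19 0 -0.8 0 0.3; -0.28 0 -0.17 0 -0.8 0 0.3",
)

```text
time_s: 11.8
eef_pos: [0.4617, -0.3114, 0.1946]
eef_rot: [0.307, -0.307, 0.638, -0.636]
wrist_force: [0.1, -0.6, -0.3]
opening: 0.649
```

Call:
apply_moves(
  plan="-0.29 0 -0.14 0 -0.8 0 0.3; -0.3 0 -0.11 0 -0.8 0 0.3; -0.31 0 -0.08 0 -0.8 0 0.3; -0.32 0 -0.05 0 -0.8 0 0.3; -0.32 0 -0.02 0 -0.8 0 0.3",
)

```text
time_s: 12.3
eef_pos: [0.4799, -0.2332, 0.1946]
eef_rot: [0.45, -0.45, 0.547, -0.545]
wrist_force: [-0.3, 0.5, -1.1]
opening: 0.648
```

Call:
apply_moves(
  plan="-0.32 0 0.01 0 -0.8 0 0.3; -0.32 0 0.04 0 -0.8 0 0.3; -0.32 0 0.07 0 -0.8 0 0.3; -0.31 0 0.1 0 -0.8 0 0.3; -0.3 0 0.13 0 -0.8 0 0.3",
)

```text
time_s: 12.8
eef_pos: [0.4977, -0.1542, 0.1947]
eef_rot: [-0.566, 0.567, -0.424, 0.422]
wrist_force: [0.1, -0.5, -0.1]
opening: 0.652
```

Call:
apply_moves(
  plan="-0.28 0 0.16 0 -0.8 0 0.3; -0.27 0 0.18 0 -0.8 0 0.3; -0.25 0 0.21 0 -0.8 0 0.3; -0.23 0 0.23 0 -0.8 0 0.3; -0.2 0 0.25 0 -0.8 0 0.3",
)

```text
time_s: 13.3
eef_pos: [0.5155, -0.0754, 0.1947]
eef_rot: [-0.651, 0.651, -0.277, 0.275]
wrist_force: [-0.7, -0.5, -0.5]
opening: 0.644
```

Call:
apply_moves(
  plan="-0.18 0 0.27 0 -0.8 0 0.3; -0.15 0 0.29 0 -0.8 0 0.3; -0.13 0 0.3 0 -0.8 0 0.3; -0.1 0 0.31 0 -0.8 0 0.3; -0.06 0 0.32 0 -0.8 0 0.3",
)

```text
time_s: 13.8
eef_pos: [0.5332, 0.004, 0.1946]
eef_rot: [0.698, -0.698, 0.115, -0.113]
wrist_force: [0.8, 0.1, -0.2]
opening: 0.646
```

Call:
apply_moves(
  plan="-0.03 0 0.32 0 -0.8 0 0.3; 0 0 0.32 0 -0.8 0 0.3; 0.03 0 0.33 0 -0.8 0 0.3; 0.05 0 0.32 0 -0.8 0 0.3; 0.09 0 0.31 0 -0.8 0 0.3",
)

```text
time_s: 14.3
eef_pos: [0.551, 0.0828, 0.1945]
eef_rot: [0.705, -0.705, -0.054, 0.056]
wrist_force: [0.7, 0.5, 0.0]
opening: 0.649
```

Call:
apply_moves(
  plan="0 0 0 0 0 0 0.3; 0 0 0 0 0 0 0.3; 0 0 0 0 0 0 0.3; 0 0 0 0 0 0 0.3; 0 0 0 0 0 0 0.3",
)

```text
time_s: 14.8
eef_pos: [0.5518, 0.0816, 0.1962]
eef_rot: [-0.705, 0.705, 0.054, -0.054]
wrist_force: [-0.6, 0.2, -0.3]
opening: 0.65
```

```bash
python3 - <<'E'
from pl import *
from h import *
from bench import ctrl
p,R=state()
a=ctrl.camera('top');cv2.imwrite('pics/top7.png',cv2.resize(a[150:290,120:340],None,fx=3.6,fy=3.6)[:,:,::-1])
a=ctrl.camera('scene');cv2.imwrite('pics/s7.png',cv2.resize(a[90:290,170:390],None,fx=3,fy=3)[:,:,::-1])
a=ctrl.camera('wrist');cv2.imwrite('pics/w7.png',a[:,:,::-1])
c=ctrl.get_calibration('wrist')
for m in [(62,231,.033),(-62,231,.033),(0,188,.14)]: print(w2p(c,[*t2w(m[0]/1e3,m[1]/1e3),m[2]]))
E
```

```text
t 14.8 pos [0.5518 0.0816 0.1962] test [0.0001 0.0251] yaw 0.1517 tilt [-0. -1. -0.] F [-0.59  0.16 -0.33] op 0.65 q [-0.07  0.19  1.7  -0.    1.26 -0.22]
[401.51550868 -49.79469172]
[235.1825425  -50.19145632]
[317.712233   -64.07813214]
```

View pics/top7.png

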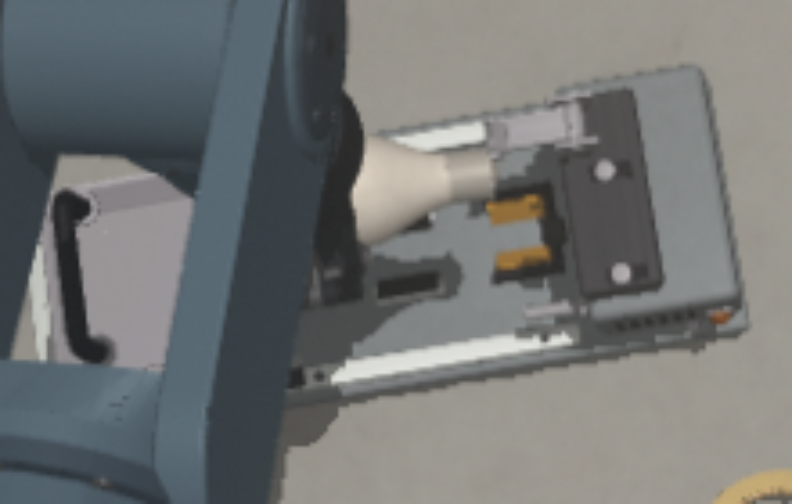

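View pics/s7.png

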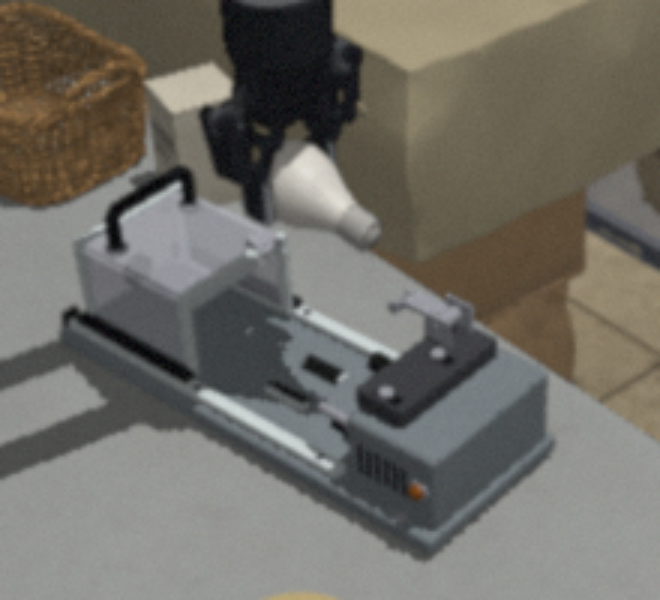

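View pics/w7.png

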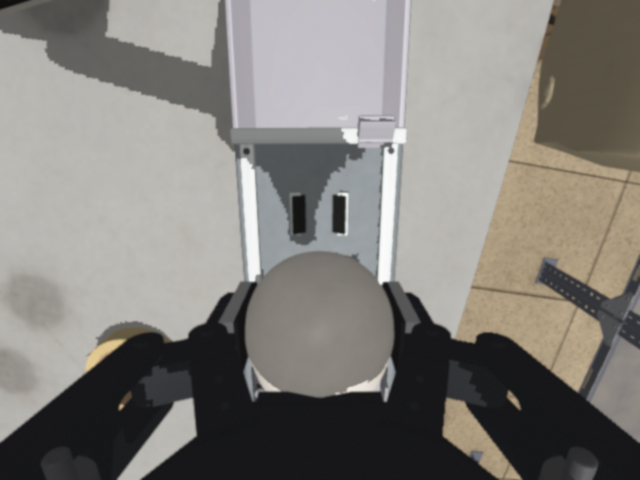

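```bash
python3 - <<'E'
from pl import *
from h import *
from bench import ctrl
p,R=state()
ct,cs,c=[ctrl.get_calibration(n) for n in ('top','scene','wrist')]
g=np.array([p[0],p[1],p[2]+.0127])
e=g+R@np.array([0,.0150,-.079]); e2=g+R@np.array([0,.0150,-.079])
u=w2p(ct,e);print('top crop',(u-[120,150])*3.6); u=w2p(cs,e);print('scene crop',(u-[170,90])*3)
for dz in (-.01,.01):
  u=w2p(cs,e+[0,0,dz]);print('scene crop',dz,(u-[170,90])*3)
print(w2p(c,p+R@np.array([0,0,0])))
for uv,z in [((248,200),.03),((388,200),.03),((298,192),.03),((298,236),.03),((340,192),.03),((340,236),.03),((236,135),.106),((405,135),.106),((246.5,151),.03),((391,150),.03)]: print(uv,w2t(*p2w(c,uv,z)[:2]).round(4))
# from top: shoe prongs, crop(pix)
for x,y,z in [(515,208,.035),(523,259,.035),(460,272,.03),(428,218,.03)]:
  print('top',w2t(*p2w(ct,(x/3.6+120,y/3.6+150),z)[:2]).round(4))
E
```

```text
t 14.95 pos [0.5518 0.0818 0.1964] test [0.0002 0.0254] yaw 0.1523 tilt [ 0. -1. -0.] F [-0.51  0.15  0.16] op 0.648 q [-0.07  0.19  1.7  -0.    1.26 -0.22]
top crop [493.66339745 169.34793164]
scene crop [373.20832872 233.22234331]
scene crop -0.01 [373.76003398 245.244514  ]
scene crop 0.01 [372.65212451 221.07328936]
[317.1550919  307.66355239]
(248, 200) [-0.0624  0.0408]
(388, 200) [0.0623 0.041 ]
(298, 192) [-0.0177  0.048 ]
(298, 236) [-0.0183  0.0074]
(340, 192) [0.0194 0.0481]
(340, 236) [0.0202 0.0075]
(236, 135) [-0.0516  0.0968]
(405, 135) [0.055  0.0971]
(246.5, 151) [-0.0613  0.0834]
(391, 150) [0.0624 0.0845]
top [ 0.0117 -0.0435]
top [-0.0179 -0.0438]
top [-0.0185 -0.0067]
top [0.0153 0.0071]
```

Call:
apply_moves(
  plan="0 0.5 0.08 0 0 0 0.3; 0 0.7 0 0 0 0 0.3; 0 0.6 0 0 0 0 0.3; 0 0.4 0 0 0 0 0.3; 0 0.2 0 0 0 0 0.3",
)

```text
time_s: 15.45
eef_pos: [0.5498, 0.0861, 0.0741]
eef_rot: [0.705, -0.705, -0.053, 0.055]
wrist_force: [-0.6, 0.3, -0.6]
opening: 0.647
```

Call:
apply_moves(
  plan="0 0.2 0 0 0 0 0.3; 0 0.15 0 0 0 0 0.3; 0 0.15 0 0 0 0 0.3; 0 0 0 0 0 0 0.3; 0 0 0 0 0 0 0.3",
)

```text
time_s: 15.95
eef_pos: [0.5515, 0.0861, 0.0517]
eef_rot: [-0.705, 0.705, 0.054, -0.054]
wrist_force: [-0.4, -0.1, 0.2]
opening: 0.65
```

```bash
python3 - <<'E'
from pl import *
from h import *
from bench import ctrl
p,R=state()
a=ctrl.camera('top');cv2.imwrite('pics/top8.png',cv2.resize(a[150:290,120:340],None,fx=3.6,fy=3.6)[:,:,::-1])
a=ctrl.camera('scene');cv2.imwrite('pics/s8.png',cv2.resize(a[90:290,170:390],None,fx=3,fy=3)[:,:,::-1])
ct,cs,c=[ctrl.get_calibration(n) for n in ('top','scene','wrist')]
g=np.array([p[0],p[1],p[2]+.0127])
e=g+R@np.array([0,.0150,-.079])
u=w2p(ct,e);print('top crop',(u-[120,150])*3.6); u=w2p(cs,e);print('scene crop',(u-[170,90])*3)
E
```

```text
t 15.95 pos [0.5515 0.0861 0.0517] test [0.0005 0.0297] yaw 0.1531 tilt [ 0.001 -1.    -0.   ] F [-0.41 -0.12  0.15] op 0.65 q [-0.06  0.39  1.77 -0.    0.98 -0.21]
top crop [524.56855823 220.82969302]
scene crop [376.82053297 392.95402212]
```

View pics/top8.png

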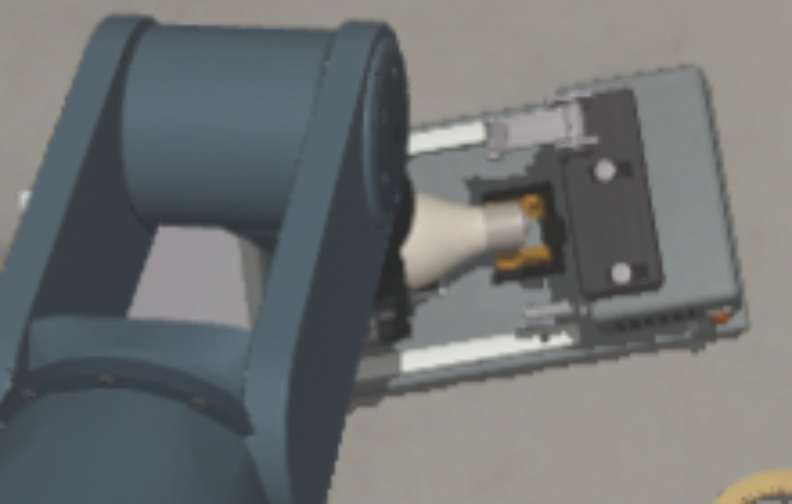

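View pics/s8.png

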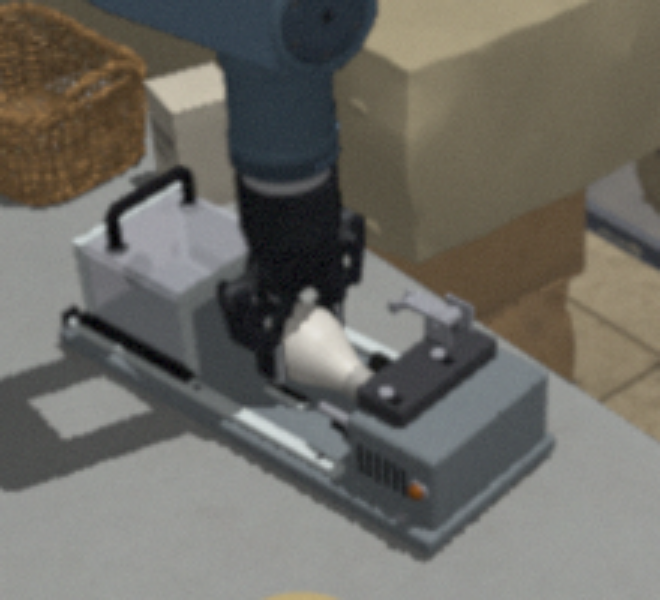

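Call:
apply_moves(
  plan="0 0.08 0 0 0 0 0.3; 0 0.08 0 0 0 0 0.3; 0 0.06 0 0 0 0 0.3; 0 0 0 0 0 0 0.3; 0 0 0 0 0 0 0.3",
)

```text
time_s: 16.55
eef_pos: [0.5511, 0.0861, 0.0401]
eef_rot: [0.705, -0.705, -0.054, 0.054]
wrist_force: [-0.3, -0.2, -0.7]
opening: 0.649
```

Call:
apply_moves(
  plan="0 0.03 0 0 0 0 0.3; 0 0 0 0 0 0 0.3; 0 0 0 0 0 0 0.75; 0 0 0 0 0 0 0.85; 0 0 0 0 0 0 0.85",
)

```text
time_s: 17.05
eef_pos: [0.5512, 0.0861, 0.0388]
eef_rot: [-0.705, 0.705, 0.054, -0.054]
wrist_force: [0.5, -0.1, -0.8]
opening: 0.848
```

```bash
python3 - <<'E'
from pl import *
from h import *
from bench import ctrl
p,R=state()
a=ctrl.camera('wrist');cv2.imwrite('pics/w9.png',a[:,:,::-1])
E
```

```text
t 17.05 pos [0.5512 0.0861 0.0388] test [0.0002 0.0297] yaw 0.153 tilt [-0. -1. -0.] F [ 0.53 -0.12 -0.82] op 0.848 q [-0.06  0.41  1.78 -0.    0.95 -0.21]
```

View pics/w9.png

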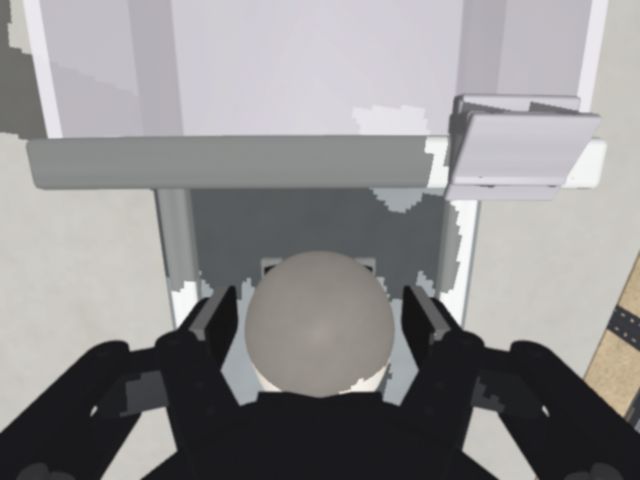

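Call:
apply_moves(
  plan="0 0 0 0 0 0 0.85; 0 -0.1 0 0 0 0 0.85; 0 -0.4 0 0 0 0 0.85; 0 -0.8 0 0 0 0 0.85; 0 -0.9 0 0 0 0 0.85",
)

```text
time_s: 17.6
eef_pos: [0.5499, 0.0861, 0.1489]
eef_rot: [0.705, -0.705, -0.053, 0.055]
wrist_force: [0.9, 0.4, 0.5]
opening: 0.853
```

Call:
apply_moves(
  plan="0 -0.9 0 0 0 0 0.85; 0 -0.2 0.3 0 0 0 0; 0 0 0.8 0 0 0 0; 0 0 0.9 0 0 0 0; 0 0 0.9 0 0 0 0",
)

```text
time_s: 18.1
eef_pos: [0.5285, 0.2308, 0.2038]
eef_rot: [0.705, -0.705, -0.054, 0.054]
wrist_force: [0.7, -0.1, -0.9]
opening: 0.166
```

```bash
python3 - <<'E'
from pl import *
from h import *
from bench import ctrl
p,R=state()
a=ctrl.camera('top');cv2.imwrite('pics/top10.png',cv2.resize(a[150:290,120:340],None,fx=3.6,fy=3.6)[:,:,::-1])
a=ctrl.camera('scene');cv2.imwrite('pics/s10.png',cv2.resize(a[90:290,170:390],None,fx=3,fy=3)[:,:,::-1])
E
```

```text
t 18.1 pos [0.5285 0.2308 0.2038] test [-0.0005  0.1762] yaw 0.1518 tilt [ 0. -1.  0.] F [ 0.71 -0.06 -0.91] op 0.166 q [0.21 0.22 1.64 0.   1.28 0.05]
```

View pics/top10.png

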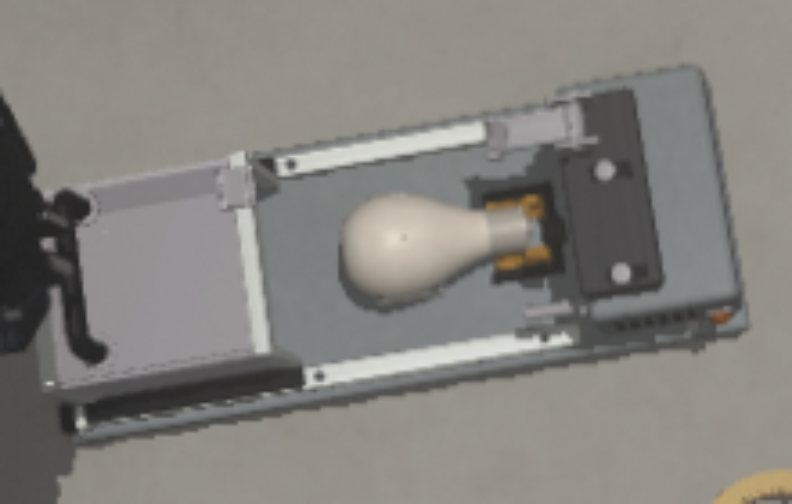

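View pics/s10.png

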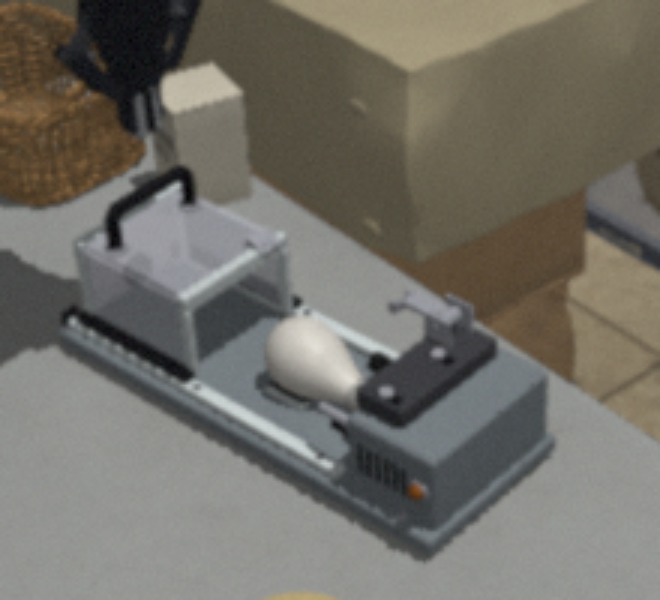

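```bash
python3 - <<'E'
from pl import *
from h import *
from bench import ctrl
ct,cs,c=[ctrl.get_calibration(n) for n in ('top','scene','wrist')]
for (x,y),z in [((397,247),.0515),((341,247),.0515),((530,232),.0365)]: print(w2t(*p2w(ct,(x/3.6+120,y/3.6+150),z)[:2]).round(4))
print(w2t(*p2w(ct,(75/3.6+120,275/3.6+150),.14)[:2]).round(4))
E
```

```text
[-0.0024  0.0234]
[0.0029 0.0548]
[-0.0036 -0.0501]
[-0.0053  0.1809]
```

Call:
apply_moves(
  plan="0 0 0.7 0 0 0 0; 0 0 0.25 0 0 0 0; 0 0.3 0 0 0 0 0; 0 0.6 0 0 0 0 0; 0 0.5 0 0 0 0 0",
)

```text
time_s: 18.7
eef_pos: [0.5216, 0.2749, 0.1316]
eef_rot: [-0.705, 0.705, 0.054, -0.054]
wrist_force: [0.4, 0.6, -0.9]
opening: 0.003
```

```bash
python3 - <<'E'
from pl import *
from h import *
from bench import ctrl
p,R=state()
a=ctrl.camera('wrist');cv2.imwrite('pics/w11.png',a[:,:,::-1])
E
```

```text
t 18.7 pos [0.5216 0.2749 0.1316] test [-0.0007  0.2208] yaw 0.1527 tilt [-0.001 -1.    -0.001] F [ 0.39  0.6  -0.92] op 0.003 q [ 0.28  0.33  1.66 -0.    1.15  0.13]
```

View pics/w11.png

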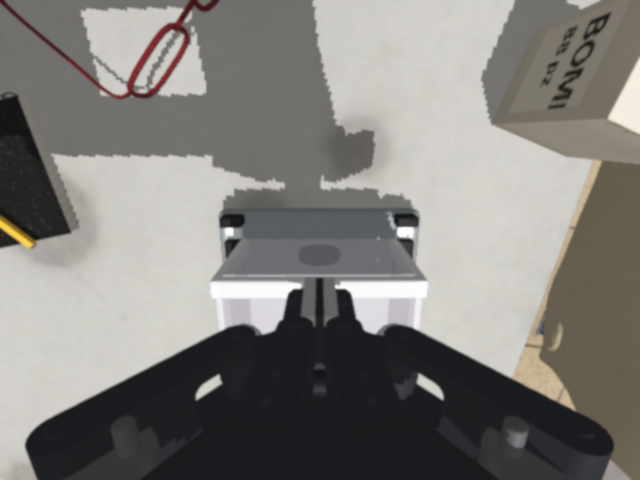

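Call:
apply_moves(
  plan="0 0 -0.1 0 0 0 0; 0 0 -0.1 0 0 0 0; 0 0 -0.06 0 0 0 0; 0 0 -0.06 0 0 0 0; 0 0 -0.06 0 0 0 0",
)

```text
time_s: 19.25
eef_pos: [0.5255, 0.2574, 0.1349]
eef_rot: [0.705, -0.705, -0.055, 0.053]
wrist_force: [-0.7, 1.6, 0.7]
opening: -0.002
```

Call:
apply_moves(
  plan="0 0 -0.08 0 0 0 0; 0 0 -0.1 0 0 0 0; 0 0 -0.12 0 0 0 0; 0 0 -0.14 0 0 0 0; 0 0 -0.14 0 0 0 0",
)

```text
time_s: 19.75
eef_pos: [0.5293, 0.2284, 0.1338]
eef_rot: [0.705, -0.705, -0.054, 0.054]
wrist_force: [1.5, 2.3, 1.7]
opening: 0.002
```

Call:
apply_moves(
  plan="0 0 -0.14 0 0 0 0; 0 0 -0.14 0 0 0 0; 0 0 -0.14 0 0 0 0; 0 0 -0.14 0 0 0 0; 0 0 -0.14 0 0 0 0",
)

```text
time_s: 20.25
eef_pos: [0.5347, 0.1937, 0.1338]
eef_rot: [-0.705, 0.705, 0.054, -0.054]
wrist_force: [1.2, 1.8, 0.7]
opening: -0.005
```

```bash
python3 - <<'E'
from pl import *
p,R=state()
E
```

```text
t 20.25 pos [0.5347 0.1937 0.1338] test [0.     0.1386] yaw 0.1529 tilt [ 0. -1. -0.] F [1.19 1.83 0.66] op -0.005 q [ 0.14  0.29  1.71 -0.    1.14 -0.01]
```

Call:
apply_moves(
  plan="0 0 -0.14 0 0 0 0; 0 0 -0.14 0 0 0 0; 0 0 -0.14 0 0 0 0; 0 0 -0.14 0 0 0 0; 0 0 -0.1 0 0 0 0",
)

```text
time_s: 20.75
eef_pos: [0.5396, 0.161, 0.1337]
eef_rot: [-0.705, 0.705, 0.054, -0.054]
wrist_force: [1.2, 0.6, 0.1]
opening: 0.004
```

Call:
apply_moves(
  plan="0 0 -0.08 0 0 0 0; 0 0 -0.06 0 0 0 0; 0 0 -0.05 0 0 0 0; 0 0 -0.04 0 0 0 0; 0 0 -0.02 0 0 0 0",
)

```text
time_s: 21.25
eef_pos: [0.5414, 0.1493, 0.1337]
eef_rot: [0.705, -0.705, -0.054, 0.054]
wrist_force: [0.9, 1.8, 0.1]
opening: 0.001
```

```bash
python3 - <<'E'
from pl import *
from h import *
from bench import ctrl
p,R=state()
a=ctrl.camera('wrist');cv2.imwrite('pics/w12.png',a[:,:,::-1])
a=ctrl.camera('scene');cv2.imwrite('pics/s12.png',cv2.resize(a[90:290,170:390],None,fx=3,fy=3)[:,:,::-1])
E
```

```text
t 21.25 pos [0.5414 0.1493 0.1337] test [0.     0.0936] yaw 0.153 tilt [-0. -1.  0.] F [0.91 1.78 0.06] op 0.001 q [ 0.06  0.27  1.73 -0.    1.14 -0.1 ]
```

View pics/s12.png

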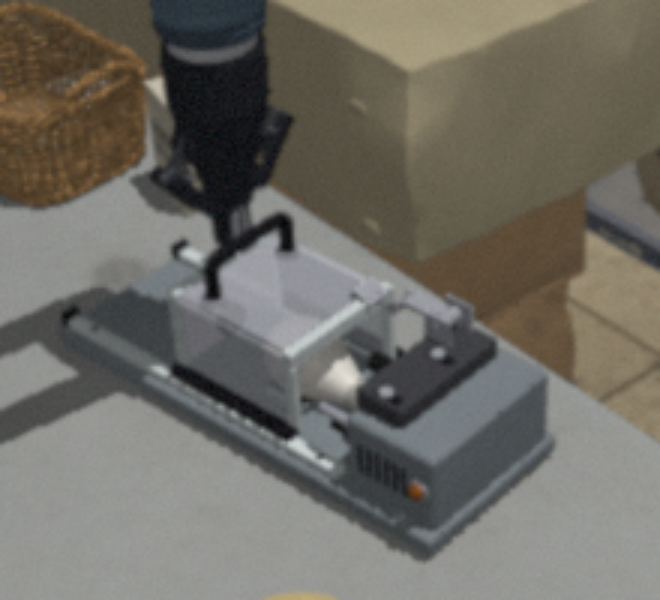

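Call:
apply_moves(
  plan="0 0 -0.04 0 0 0 0; 0 0 -0.04 0 0 0 0; 0 0 -0.04 0 0 0 0; 0 0 -0.04 0 0 0 0; 0 0 -0.04 0 0 0 0",
)

```text
time_s: 21.85
eef_pos: [0.5429, 0.1393, 0.1337]
eef_rot: [0.705, -0.705, -0.054, 0.054]
wrist_force: [-0.5, 1.0, 0.3]
opening: -0.0
```

Call:
apply_moves(
  plan="0 0 -0.02 0 0 0 0; 0 0 -0.02 0 0 0 0; 0 0 -0.02 0 0 0 0; 0 0 -0.02 0 0 0 0; 0 0 -0.02 0 0 0 0",
)

```text
time_s: 22.35
eef_pos: [0.5437, 0.1345, 0.1337]
eef_rot: [0.705, -0.705, -0.054, 0.054]
wrist_force: [-1.4, 0.7, 0.6]
opening: -0.004
```

Call:
apply_moves(
  plan="0 0 -0.02 0 0 0 0; 0 0 -0.02 0 0 0 0; 0 0 -0.01 0 0 0 0; 0 0 -0.01 0 0 0 0; 0 0 0 0 0 0 0",
)

```text
time_s: 22.85
eef_pos: [0.5442, 0.1314, 0.1338]
eef_rot: [-0.705, 0.705, 0.054, -0.054]
wrist_force: [-1.1, 0.3, -0.6]
opening: -0.0
```

Call:
apply_moves(
  plan="0 0 -0.02 0 0 0 0; 0 0 -0.02 0 0 0 0; 0 0 -0.01 0 0 0 0; 0 0 -0.01 0 0 0 0; 0 0 -0.01 0 0 0 0",
)

```text
time_s: 23.35
eef_pos: [0.5448, 0.128, 0.1338]
eef_rot: [-0.705, 0.705, 0.054, -0.054]
wrist_force: [-0.4, 1.7, 0.2]
opening: -0.003
```

Call:
apply_moves(
  plan="0 0 -0.01 0 0 0 0; 0 0 -0.01 0 0 0 0; 0 0 -0.01 0 0 0 0; 0 0 -0.01 0 0 0 0; 0 0 -0.01 0 0 0 0",
)

```text
time_s: 23.85
eef_pos: [0.5451, 0.126, 0.1338]
eef_rot: [0.705, -0.705, -0.054, 0.054]
wrist_force: [-1.6, 4.3, -0.5]
opening: -0.002
```

Call:
apply_moves(
  plan="0 0 -0.01 0 0 0 0; 0 0 -0.01 0 0 0 0; 0 0 -0.01 0 0 0 0; 0 0 -0.01 0 0 0 0; 0 0 -0.01 0 0 0 0",
)

```text
time_s: 24.35
eef_pos: [0.5452, 0.1248, 0.1338]
eef_rot: [0.706, -0.704, -0.054, 0.054]
wrist_force: [-1.6, 8.5, -0.5]
opening: 0.001
```

Call:
apply_moves(
  plan="0 0 -0.01 0 0 0 0; 0 0 -0.01 0 0 0 0; 0 0 -0.01 0 0 0 0; 0 0 0 0 0 0 0; 0 0 0 0 0 0 0",
)

```text
time_s: 24.85
eef_pos: [0.5454, 0.1234, 0.1338]
eef_rot: [0.706, -0.704, -0.054, 0.054]
wrist_force: [-1.9, 10.0, -0.8]
opening: -0.002
```

Call:
apply_moves(
  plan="0 0 -0.01 0 0 0 0; 0 0 -0.01 0 0 0 0; 0 0 -0.01 0 0 0 0; 0 0 0 0 0 0 0; 0 0 0 0 0 0 0",
)

```text
time_s: 25.35
eef_pos: [0.5457, 0.122, 0.1338]
eef_rot: [0.706, -0.704, -0.054, 0.054]
wrist_force: [-0.7, 10.1, -0.3]
opening: -0.001
```

Call:
apply_moves(
  plan="0 0 -0.01 0 0 0 0; 0 0 -0.01 0 0 0 0; 0 0 -0.01 0 0 0 0; 0 0 0 0 0 0 0; 0 0 0 0 0 0 0",
)

```text
time_s: 25.85
eef_pos: [0.5459, 0.1206, 0.1338]
eef_rot: [0.706, -0.704, -0.054, 0.054]
wrist_force: [-2.1, 10.3, -0.3]
opening: -0.002
```

Call:
apply_moves(
  plan="0 0 -0.01 0 0 0 0; 0 0 -0.01 0 0 0 0; 0 0 0 0 0 0 0; 0 0 0 0 0 0 0; 0 0 0 0 0 0 0",
)

```text
time_s: 26.35
eef_pos: [0.546, 0.1197, 0.1338]
eef_rot: [0.706, -0.704, -0.054, 0.054]
wrist_force: [-1.1, 10.1, 0.3]
opening: -0.002
```

Call:
apply_moves(
  plan="0 0 -0.01 0 0 0 0; 0 0 -0.01 0 0 0 0; 0 0 0 0 0 0 0; 0 0 0 0 0 0 0; 0 0 0 0 0 0 0",
)

```text
time_s: 26.85
eef_pos: [0.5461, 0.1188, 0.1338]
eef_rot: [0.706, -0.704, -0.054, 0.054]
wrist_force: [-1.8, 11.9, 0.0]
opening: 0.004
```

Call:
apply_moves(
  plan="0 0 -0.01 0 0 0 0; 0 0 -0.01 0 0 0 0; 0 0 0 0 0 0 0; 0 0 0 0 0 0 0; 0 0 0 0 0 0 0",
)

```text
time_s: 27.35
eef_pos: [0.5463, 0.1179, 0.1338]
eef_rot: [0.706, -0.704, -0.054, 0.054]
wrist_force: [-1.3, 10.7, -0.5]
opening: 0.001
```

Call:
apply_moves(
  plan="0 0 -0.01 0 0 0 0; 0 0 -0.01 0 0 0 0; 0 0 0 0 0 0 0; 0 0 0 0 0 0 0; 0 0 0 0 0 0 0",
)

```text
time_s: 27.85
eef_pos: [0.5464, 0.117, 0.1338]
eef_rot: [0.706, -0.704, -0.054, 0.054]
wrist_force: [-1.5, 11.4, 0.9]
opening: -0.002
```

Call:
apply_moves(
  plan="0 0 -0.01 0 0 0 0; 0 0 -0.01 0 0 0 0; 0 0 0 0 0 0 0; 0 0 0 0 0 0 0; 0 0 0 0 0 0 0",
)

```text
time_s: 28.35
eef_pos: [0.5466, 0.1161, 0.1338]
eef_rot: [0.706, -0.704, -0.054, 0.054]
wrist_force: [-1.0, 11.9, -1.2]
opening: 0.002
```

Call:
apply_moves(
  plan="0 0 -0.01 0 0 0 0; 0 0 -0.01 0 0 0 0; 0 0 0 0 0 0 0; 0 0 0 0 0 0 0; 0 0 0 0 0 0 0",
)

```text
time_s: 28.85
eef_pos: [0.5467, 0.1151, 0.1338]
eef_rot: [0.706, -0.704, -0.054, 0.054]
wrist_force: [-1.7, 12.4, -0.2]
opening: -0.002
```

Call:
apply_moves(
  plan="0 0 -0.01 0 0 0 0; 0 0 -0.01 0 0 0 0; 0 0 0 0 0 0 0; 0 0 0 0 0 0 0; 0 0 0 0 0 0 0",
)

```text
time_s: 29.35
eef_pos: [0.547, 0.1135, 0.1338]
eef_rot: [0.706, -0.704, -0.054, 0.054]
wrist_force: [-2.0, 9.7, -0.6]
opening: -0.003
```

Call:
apply_moves(
  plan="0 0 -0.01 0 0 0 0; 0 0 -0.01 0 0 0 0; 0 0 0 0 0 0 0; 0 0 0 0 0 0 0; 0 0 0 0 0 0 0",
)

```text
time_s: 29.85
eef_pos: [0.5478, 0.1102, 0.134]
eef_rot: [-0.705, 0.705, 0.054, -0.054]
wrist_force: [-0.2, -0.9, 0.9]
opening: 0.004
```

Call:
apply_moves(
  plan="0 0 -0.01 0 0 0 0; 0 0 0 0 0 0 0; 0 0 0 0 0 0 0; 0 0 0 0 0 0 0; 0 0 0 0 0 0 0",
)

```text
time_s: 30.35
eef_pos: [0.5475, 0.1103, 0.1338]
eef_rot: [-0.705, 0.705, 0.054, -0.054]
wrist_force: [0.5, 0.2, -0.4]
opening: 0.001
```

Call:
apply_moves(
  plan="0 0 0.05 0 0 0 0; 0 0 0.2 0 0 0 0; 0 0 0.4 0 0 0 0; 0 -0.4 0.2 0 0 0 0; 0 -0.6 0 0 0 0 0",
)

```text
time_s: 30.85
eef_pos: [0.5388, 0.1542, 0.1822]
eef_rot: [0.705, -0.705, -0.053, 0.056]
wrist_force: [0.9, -0.1, 0.6]
opening: -0.005
```

Call:
apply_moves(
  plan="0 -0.6 0 0 0 0 0; 0 0 0 0 0 0 0; 0 0 0 0 0 0 0; 0 0 0 0 0 0 0; 0 0 0 0 0 0 0",
)

```text
time_s: 31.35
eef_pos: [0.5401, 0.1524, 0.2122]
eef_rot: [0.705, -0.705, -0.053, 0.055]
wrist_force: [0.6, -1.0, -0.5]
opening: -0.003
```

```bash
python3 - <<'E'
from pl import *
from h import *
from bench import ctrl
p,R=state()
a=ctrl.camera('wrist');cv2.imwrite('pics/w13.png',a[:,:,::-1])
a=ctrl.camera('scene');cv2.imwrite('pics/s13.png',cv2.resize(a[90:290,170:390],None,fx=3,fy=3)[:,:,::-1])
a=ctrl.camera('top');cv2.imwrite('pics/top13.png',cv2.resize(a[150:290,120:340],None,fx=3.6,fy=3.6)[:,:,::-1])
E
```

```text
t 31.35 pos [0.5401 0.1524 0.2122] test [-0.0008  0.0969] yaw 0.153 tilt [-0.003 -1.     0.   ] F [ 0.58 -0.98 -0.46] op -0.003 q [ 0.06  0.18  1.67  0.    1.29 -0.09]
```

View pics/w13.png

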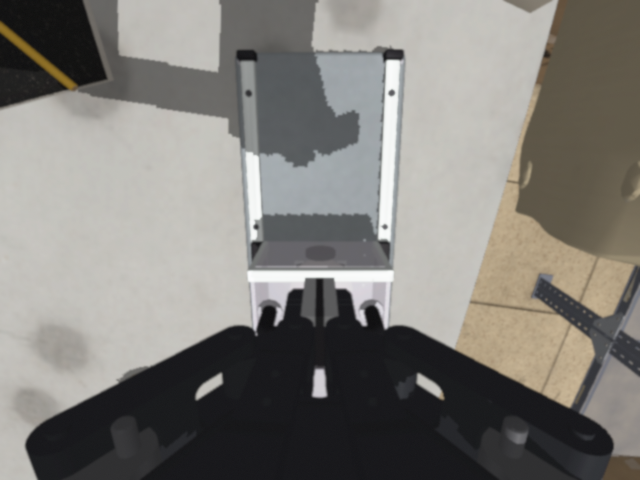

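View pics/s13.png

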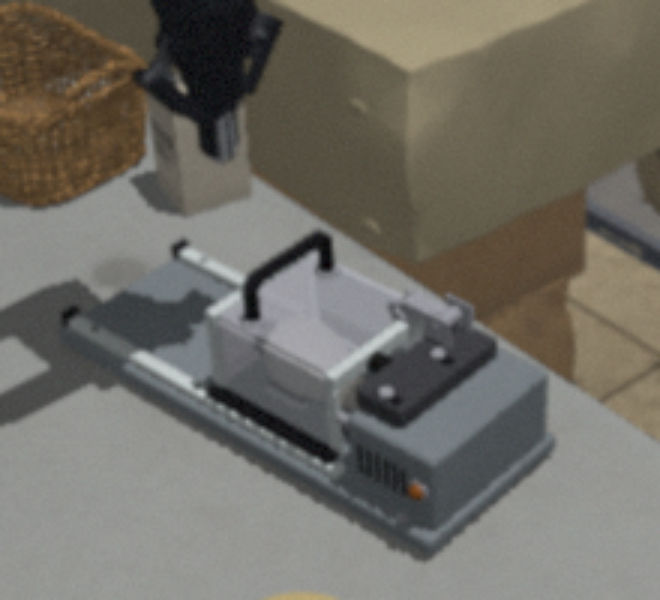

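View pics/top13.png

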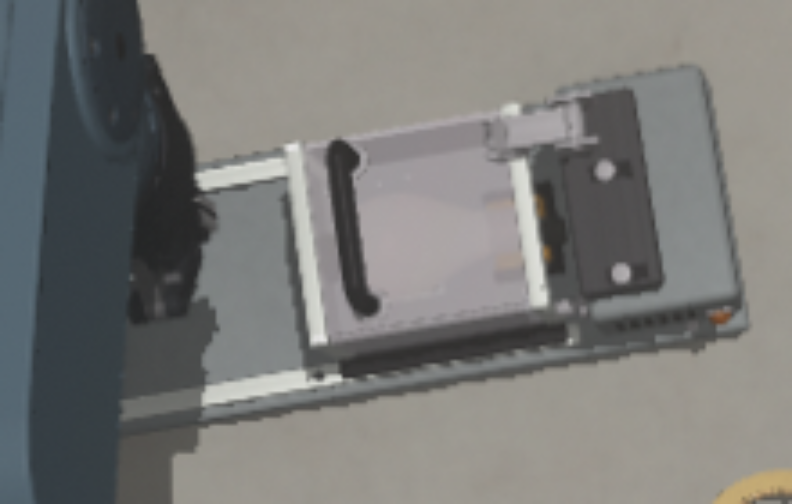

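```bash
python3 - <<'E'
from pl import *
from h import *
from bench import ctrl
ct=ctrl.get_calibration('top');c=ctrl.get_calibration('wrist')
a=w2t(*p2w(ct,(75/3.6+120,275/3.6+150),.14)[:2]);b=w2t(*p2w(ct,(350/3.6+120,228/3.6+150),.14)[:2]);print(a,b,'opening',.165-(a-b)[1])
# wrist rear frame (handle+35)
print(w2t(*p2w(c,(320,270),.106)[:2])) 
a=ctrl.camera('top');cv2.imwrite('pics/top14.png',cv2.resize(a[150:290,120:340],None,fx=3.6,fy=3.6)[:,:,::-1])
x=cv2.imread('pics/top13.png').astype(int);y=cv2.imread('pics/top14.png').astype(int);print('diff',abs(x-y)[100:350,290:600].mean())
print(ctrl.get_obs()['time_s'])
E
```

```text
[-0.00531845  0.18089217] [-0.00554179  0.0313422 ] opening 0.01545003131607206
[0.00095964 0.06991836]
diff 0.3568086021505376
31.55
```

```bash
python3 -c "
from bench import ctrl
print(ctrl.hand_in(), ctrl.get_obs()['time_s'])"
```

```text
the job is handed in; nothing more can be done
the job is handed in; nothing more can be done
```

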